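# Hang up the cooling cup from behind the bottles

### The arm

A 7-joint arm with a two-finger parallel gripper is mounted at the origin on the work surface. World frame = base frame: x ahead of the robot, y to its left, z up, the work surface at z = 0. Lengths are in m, angles in rad, forces in N, time in s.
With the tool pointing down it reaches from about 0.35 to 0.9 m from the base axis. Payload 8.1 kg.
Tool frame: the origin (TCP) lies midway between the tips of the shut fingers; the grasp point (between the pads) lies 19 mm behind it; z points along the fingers, y is the line along which they close (so a half turn about z gives the same grasp; the last joint's range is limited). The gripper opens to 92 mm and grips with 3 to 60 N. Pads are 19 mm wide; open, the fingers measure 130 mm over their backs; the gripper's body (75 mm by 190 mm) begins 47 mm behind the grasp point.
Start: joints at [1.211, 0.434, 0.025, 1.573, -0.012, 1.134, -0.075], TCP at [0.159, -0.605, 0.227] pointing down, gripper open.
Joint ranges: [-2.62, 2.62], [-0.44, 2.09], [-1.27, 1.32], [0.08, 2.57], [-1.32, 4.46], [0.12, 2], [-2.74, 2.74]. Speed limits (rad/s): [2.22, 2.22, 3.01, 3.01, 3.14, 3.14, 3.14].

### API

Orientations are given as a rotation vector (axis times angle).
In Python, from cell import arm gives the robot as it stands.
- The arm moves only by the tool move_arm, never from a script. Its argument "motion" is a list of rows, each an object of numbers: "tx", "ty", "tz": the shift along the tool's x, y, z normalised to -1 to 1, where 1 is 1000 mm; "twist": the turn about the tool's z normalised to -1 to 1, where 1 is pi/2 rad. In form: [{"tx": .., "ty": .., "tz": .., "twist": ..}, ...]. A call has 1 to 12 rows; each row shifts and turns the commanded pose from where the row before left it, along the tool's axes as they then stand; what a row does not reach is not made up. A row lasts 1/10 s, in which the tool goes at most 50 mm and 8.59 degrees, less where a joint would pass 70% of its speed; a pose out of reach is approached as far as the arm can. A call with a number of a shift or a turn outside -1 to 1 is refused whole. A call with a gripper value outside its range is refused whole. "gripper" is the gripper's target within -1 to 1 (shut at 1, half-way at 0, fully open at -1), set as the call begins (left out, the last holds). The fingers move at their own pace and stop on an object; "squeeze" is the grip in N (left out, the last holds). Time passes only in rows, so rows that do not move let the fingers close. It gives the time, the measured TCP pose, the force, the opening and the grip force at its end, in the units of the state.
- arm.observe(): the state, without advancing time (a new reading comes with each control period).
- arm.get_image(name): name is "scene" or "top"; returns the picture (400x640x3 uint8, red, green, blue); there is no depth.
- arm.calibration(name): a dict with "K" (3x3 intrinsics, pixels), "k1" (the pictures are not rectified: a ray, as slopes to the right and down, at radius r is drawn at 1 + k1 r^2 times it, then the intrinsics apply), "T" (4x4, takes a point from camera to world coordinates). Camera axes: x right, y down, z forward; pixel columns grow to the right and rows downward; lengths in m; the calibration is good to about 2 mm. A picture is of the moment at which its call begins. calibration takes no time and is no camera call.
- arm.sign_off(): hands the job in; it is judged then, once.
Trained networks look in the newest picture that a camera, given by its name, has taken for a name from the list of things; names that differ only in an ending like _2 or _b are one class to them, and where a whole thing is asked for, a point or a joint stands for the part that bears it (a point fixed in the world has none). Each returns a list of dicts, best first, with "conf" (0 to 1); they miss things now and then, are a little off and sometimes report something else, mostly with a low value. They report only what shows in the picture. A call takes as long as a camera call. They do not tell look-alikes from the thing itself.
- arm.look_for(camera, query): "point" ([column, row] as shares, 0 to 1, of the picture: columns of its width, rows of its height, amid what is visible of it).
- arm.regions_of(camera, query): "region" (400x640 bool, what is visible of it) and "point" ([column, row] as shares, 0 to 1, of the picture: columns of its width, rows of its height, amid what is visible of it).
- arm.place_of(camera, query): "point" ([column, row] as shares, 0 to 1, of the picture: columns of its width, rows of its height: a listed point, or the origin of a listed thing).
The state is a dict: "clock": time; "joints": joint angles; "dq": joint speeds; "joint_efforts": joint torques, N m; "position": TCP position; "ee_rot": TCP orientation; "force": force on the tool from outside, world axes, zero at the start; "ft_torque": the same for the moment, N m; "width": opening from 0.0 (shut) to 1.0 (fully open); "gripper_force": force on a finger pad.
Only numpy, scipy, OpenCV 4.12 (cv2) and the standard library are available. Lean on these libraries where they do the work, as an engineer would, in place of code of your own. Each camera call takes 0.05 s, during which the arm holds its last target. There are 200 camera calls.

### The job

The rinsed steel cooling cup stands mouth down on the black mat, shut in by the bottle, the can and the jar. Stand all three upright in the aluminium tray at the side, then hang the cup mouth down over the long leaning draining peg, and only then stand bottle, can and jar back upright, each on the very coaster it came from, well centred. Knock nothing over and leave the low wax tin beside the cup where it is.

Things in the scene. Friction and masses are not known exactly. Their poses are not given: they have to be found in the camera images.
- bottle_mid (a point): White plastic bottle, straight round body 60 mm in diameter up to 122 mm, then sloping shoulders and a narrow black cap (28 mm); 150 mm tall in all, stands upright, about 0.3 kg. Point at its centre, half-way up (75 mm above its underside); z is up along its axis. Grip the straight body 30 to 40 mm below the very top, so that the cap clears the palm.
- can_mid (a point): Plain straight-sided metal can, 54 mm in diameter (56 mm seam at the very bottom), 130 mm tall, stands upright, about 0.3 kg. Point at its centre, half-way up (65 mm above its underside); z is up along its axis.
- jar_mid (a point): Thick brown glass jar, body 66 mm in diameter up to 98 mm, then a black lid 58 mm in diameter; 120 mm tall in all, stands upright, about 0.3 kg. Point at its centre, half-way up (60 mm above its underside); z is up along its axis.
- cup_mid (a point): Plain steel cup, no handle: straight cylinder 66 mm outer diameter, 80 mm tall, 3 mm wall, 4 mm base (inside 60 mm wide, 76 mm deep), 0.12 kg. Stands mouth down on the mat, base on top. Point at its centre, half-way up; z is up along its axis as it stands. Bottle, can and jar stand round it, taller and a few mm off: no room for a gripper until they are gone.
- tin_mid (a point): Low flat steel tin of polishing wax, 54 mm in diameter, 36 mm tall, stands on the mat beside the cup, on the side without a coaster. It is to stay where it is. Point at its centre, half-way up.
- peg_tip (a point): Top of the long steel peg, 130 mm above the table, 12 mm thick, on a fixed white drip dish 190 mm across. It leans 15 deg towards this point's x (level): 76 mm lower it is 20 mm back to -x. A 65 mm high short peg, not used, is 90 mm off to -y. z is up. A cup lowered upright fits best with its axis 10 mm from the tip to -x; it hangs with its inner base on the tip and may lean.
- tray: Shallow aluminium tray, the side area, fixed flat on the table: 290 mm along its x, 130 mm along its y, rim 16 mm high, wall and floor 4 mm thick. Origin at the centre of its underside. Room for three in a row along its x, 90 mm apart.
- coaster_a: Round cork coaster, 72 mm in diameter, 4 mm thick, fixed on the black square mat (250 mm wide, 4 mm thick), in front of the cup (towards the robot). Origin at the centre of its underside; its top is 8 mm above the table. Bottle, can or jar stands on it at the start, any one of the three.
- coaster_b: Round cork coaster like coaster_a, to the left of the cup (seen from the robot).
- coaster_c: Round cork coaster like coaster_a, to the right of the cup (seen from the robot).
There are look-alikes about, which are no part of the job. Leave any blue or purple look-alike of the part that bears bottle_mid alone.

How it is judged:
On the way, in this order (a step that is already met when the one before it is completed fails the run):
1. bottle, can and jar all stand upright in the tray, let go, while the cup is still at its place (x of bottle_mid in the frame of tray between -0.12 and 0.12 m and y of bottle_mid in the frame of tray between -0.045 and 0.045 m and z of bottle_mid in the frame of tray between 0.073 and 0.085 m and angle between each of bottle_mid, can_mid, jar_mid's own z axis and vertical below 0.1 rad and linear speed of each of bottle, can, jar below 0.03 m/s and contact force between each of bottle, can, jar and the fingers below 0.1 N and x of can_mid in the frame of tray between -0.12 and 0.12 m and y of can_mid in the frame of tray between -0.045 and 0.045 m and z of can_mid in the frame of tray between 0.063 and 0.075 m and x of jar_mid in the frame of tray between -0.12 and 0.12 m and y of jar_mid in the frame of tray between -0.045 and 0.045 m and z of jar_mid in the frame of tray between 0.058 and 0.07 m and distance of cup_mid from where it was at the start of the episode below 0.03 m), for 0.2 s.
2. the cup hangs on the long peg, let go, while bottle, can and jar still stand in the tray (distance between cup_in and peg_tip below 0.028 m and angle between cup_mid's own z axis and vertical below 0.5 rad and linear speed of each of cup, bottle, can, jar below 0.03 m/s and contact force between each of cup, bottle, can, jar and the fingers below 0.1 N and x of bottle_mid in the frame of tray between -0.12 and 0.12 m and y of bottle_mid in the frame of tray between -0.045 and 0.045 m and z of bottle_mid in the frame of tray between 0.073 and 0.085 m and angle between each of bottle_mid, can_mid, jar_mid's own z axis and vertical below 0.1 rad and x of can_mid in the frame of tray between -0.12 and 0.12 m and y of can_mid in the frame of tray between -0.045 and 0.045 m and z of can_mid in the frame of tray between 0.063 and 0.075 m and x of jar_mid in the frame of tray between -0.12 and 0.12 m and y of jar_mid in the frame of tray between -0.045 and 0.045 m and z of jar_mid in the frame of tray between 0.058 and 0.07 m), for 0.2 s.
At the end, for the whole second after the job is handed in: The cup hangs mouth down on the long peg (inner base within 28 mm of the peg's tip, so with the peg inside; leaning less than 0.5 rad); bottle, can and jar each stand upright within 15 mm of where they stood at the start; the wax tin is within 20 mm of its place; all are released and at rest (distance between cup_in and peg_tip below 0.028 m and angle between cup_mid's own z axis and vertical below 0.5 rad and linear speed of each of cup, bottle, can, jar below 0.03 m/s and contact force between each of cup, bottle, can, jar and the fingers below 0.1 N and distance of each of bottle_mid, can_mid, jar_mid from where it was at the start of the episode below 0.015 m and angle between each of bottle_mid, can_mid, jar_mid's own z axis and vertical below 0.1 rad and distance of tin_mid from where it was at the start of the episode below 0.02 m); the robot touches nothing.
It fails at once if the bottle is knocked over (angle between bottle_mid's own z axis and vertical above 0.7 rad).
It fails at once if the can is knocked over (angle between can_mid's own z axis and vertical above 0.7 rad).
It fails at once if the jar is knocked over (angle between jar_mid's own z axis and vertical above 0.7 rad).
It fails at once if the tin is knocked over (angle between tin_mid's own z axis and vertical above 0.7 rad).
It also fails if it takes over 147 s, if anything falls off the work surface, if the arm or the gripper's body presses on something with over 40 N, if the wrist force passes 120 N, or if a joint passes its speed limit or range.

## Working session

There is one attempt and no reset: what is moved stays moved. The work goes in short steps, Python scripts to look and compute and a tool call to move; the robot and the scene stay as the last step left them, time stands still between calls to the robot, and variables do not carry over. Pictures are saved under pics/ and viewed, at most 14 in all, crops included, and the job is handed in when it is done.

Besides the shell and the picture viewer there is one more tool, called in YAML: its name, and indented under it one key for each argument. move_arm: Moves the arm, as the interface text tells. Scaled input: -1 to 1 covers 1000 mm each way for a shift and pi/2 rad each way for a turn. Its arguments: {"type":"object","properties":{"motion":{"type":"array","items":{"type":"object","properties":{"tx":{"type":"number"},"ty":{"type":"number"},"tz":{"type":"number"},"twist":{"type":"number"}}}},"gripper":{"type":"number"},"squeeze":{"type":"number"}},"required":["motion"]}

```bash
mkdir -p pics; ls; python3 - <<'E'
from cell import arm
import cv2,numpy as np
print(arm.observe())
for n in ("scene","top"):
    c=arm.calibration(n); print(n,np.round(c["K"],1).tolist(),c["k1"],np.round(c["T"],4).tolist())
    cv2.imwrite(f"pics/{n}0.png",arm.get_image(n)[:,:,::-1])
E
```

```text
pics
{'clock': 0.0, 'joints': array([ 1.21140884,  0.43520985,  0.02498221,  1.5741091 , -0.01157082,
        1.13399305, -0.07509967]), 'dq': array([-0.00174548,  0.00064298, -0.00109865, -0.00022036, -0.00078324,
        0.00019445,  0.00122501]), 'joint_efforts': array([-2.48737260e-04, -6.67846870e+01,  9.84649099e-01, -3.14473951e+01,
       -6.07324555e-02,  4.25805361e-02,  2.49581562e-04]), 'position': array([ 0.1585325 , -0.6040263 ,  0.22594861]), 'ee_rot': array([-3.11422896e+00, -4.01955368e-01,  5.83858885e-04]), 'force': array([-0.2514924 ,  0.4881572 , -0.30296979]), 'ft_torque': array([-0.03449567, -0.04183702, -0.01914019]), 'gripper_force': 0.0, 'width': 0.9990174281477168}
scene [[447.7, 0.0, 317.3], [0.0, 447.7, 201.7], [0.0, 0.0, 1.0]] -0.04885124414189166 [[-0.612, 0.5084, -0.6057, 1.0707], [0.7907, 0.4065, -0.4577, 0.4193], [0.0135, -0.7591, -0.6508, 0.7375], [0.0, 0.0, 0.0, 1.0]]
top [[366.7, 0.0, 314.6], [0.0, 366.7, 199.5], [0.0, 0.0, 1.0]] -0.06946236093108014 [[-0.0089, -0.9788, 0.2046, 0.2929], [-1.0, 0.0093, 0.0012, -0.0354], [-0.0031, -0.2046, -0.9788, 1.0334], [0.0, 0.0, 0.0, 1.0]]
```

View pics/scene0.png

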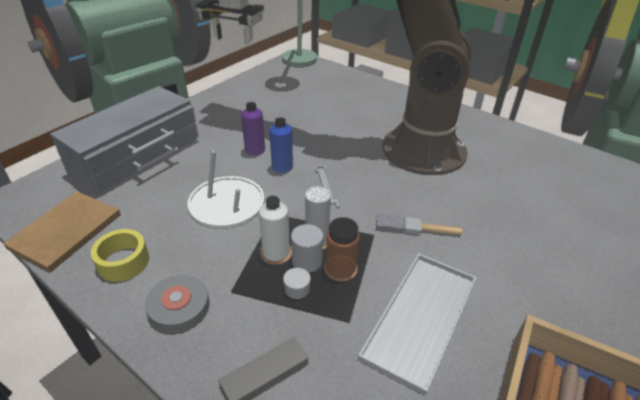

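View pics/top0.png

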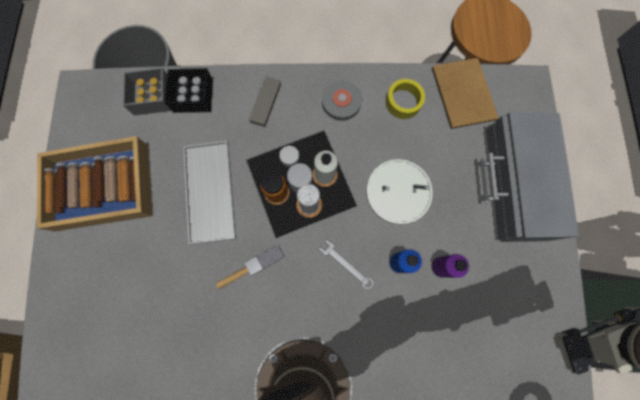

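The white bottle is at scene (274,230) / top (325,165). The can is at scene (317,215) / top (307,200), and the jar at scene (342,250) / top (274,190). The cup is at scene (307,248) / top (300,175), and the tin at scene (297,283) / top (289,155). The tray is at top (209,192), and the dish with its pegs at top (400,190).

Candidates for the bottle:
- **White:** scene (274,230). This matches the description, so I choose it.
- **Blue:** scene (281,147), a look-alike to leave alone.
- **Purple:** scene (253,130), a look-alike to leave alone.

The long peg is at scene (212,175) and the short one at (237,200).

```bash
cat > h.py <<'E'
import numpy as np, cv2
from cell import arm
from scipy.optimize import least_squares
CAL={n:arm.calibration(n) for n in ("scene","top")}
def proj(n,P):
    c=CAL[n]; T=c["T"]; p=(np.atleast_2d(P)-T[:3,3])@T[:3,:3]
    s=p[:,:2]/p[:,2:]; s=s*(1+c["k1"]*(s**2).sum(1,keepdims=True))
    return s@np.diag(np.diag(c["K"])[:2])+c["K"][:2,2]
def ray(n,uv):
    c=CAL[n]; d=(np.array(uv)-c["K"][:2,2])/c["K"][0,0]; s=d.copy()
    for _ in range(8): s=d/(1+c["k1"]*(s@s))
    return c["T"][:3,3], c["T"][:3,:3]@np.r_[s,1]
def atz(n,uv,z):
    o,d=ray(n,uv); return o+d*(z-o[2])/d[2]
def tri(a,b):
    f=lambda P:np.r_[proj("scene",P)[0]-a,proj("top",P)[0]-b]
    r=least_squares(f,[.5,0,.05]); return r.x,np.abs(r.fun).max()
S=np.array([640,400])
E
python3 - <<'E'
from h import *
for n in ("scene","top"): arm.get_image(n)
for q in ["bottle_mid","can_mid","jar_mid","cup_mid","tin_mid","peg_tip","tray","coaster_a","coaster_b","coaster_c"]:
    r={n:[(np.round(d["point"]*S if isinstance(d["point"],np.ndarray) else np.array(d["point"])*S,1),round(d["conf"],2)) for d in arm.place_of(n,q)[:4]] for n in ("scene","top")}
    print(q,[[(p.tolist(),c) for p,c in r[n]] for n in r])
    if r["scene"] and r["top"]:
        for a in r["scene"][:3]:
            for b in r["top"][:3]:
                x,e=tri(a[0],b[0])
                if e<4: print("   ",np.round(x,4),round(e,1))
E
```

```text
bottle_mid [[([280.4, 145.5], 0.92), ([271.9, 224.3], 0.79), ([252.4, 125.7], 0.57)], [([406.2, 259.4], 0.73), ([324.0, 165.7], 0.7), ([451.0, 266.2], 0.56)]]
    [ 0.3312 -0.2694  0.0721] 0.8
    [ 0.5846 -0.0632  0.0907] 1.1
    [ 0.3131 -0.3858  0.0802] 0.2
can_mid [[([316.8, 216.3], 0.72), ([208.6, 149.6], 0.66)], [([308.3, 199.0], 0.63)]]
    [ 0.4945 -0.0171  0.0759] 0.1
jar_mid [[([337.8, 244.4], 0.94)], [([275.7, 187.0], 0.73), ([310.5, 199.7], 0.71)]]
    [0.531  0.0682 0.0721] 0.9
cup_mid [[([311.8, 249.3], 0.69)], [([299.9, 179.8], 0.95), ([288.7, 156.3], 0.75)]]
    [0.5539 0.0118 0.0403] 1.9
    [0.5997 0.044  0.1002] 3.8
tin_mid [[([296.8, 280.5], 0.61)], [([288.3, 157.3], 0.85), ([209.8, 193.2], 0.63)]]
    [0.6292 0.0386 0.0279] 0.6
peg_tip [[([209.4, 151.3], 0.96)], [([425.6, 188.9], 0.73)]]
    [ 0.5128 -0.3246  0.1236] 2.3
tray [[([419.8, 316.2], 0.61)], [([209.1, 193.0], 0.68), ([310.3, 204.1], 0.17)]]
    [0.532  0.2705 0.001 ] 0.7
coaster_a [[([273.4, 249.7], 0.65), ([339.5, 267.1], 0.56)], [([310.6, 203.5], 0.68), ([322.5, 175.5], 0.45), ([275.6, 190.4], 0.4)]]
    [ 0.5821 -0.0639  0.0105] 2.2
    [0.5347 0.077  0.0114] 0.2
coaster_b [[([273.4, 249.7], 0.65), ([339.5, 267.1], 0.56)], [([310.6, 203.5], 0.68), ([322.5, 175.5], 0.45), ([275.6, 190.4], 0.4)]]
    [ 0.5821 -0.0639  0.0105] 2.2
    [0.5347 0.077  0.0114] 0.2
coaster_c [[([273.4, 249.7], 0.65), ([339.5, 267.1], 0.56)], [([310.6, 203.5], 0.68), ([322.5, 175.5], 0.45), ([275.6, 190.4], 0.4)]]
    [ 0.5821 -0.0639  0.0105] 2.2
    [0.5347 0.077  0.0114] 0.2
```

```bash
cat > ov.py <<'E'
from h import *
t=np.linspace(0,2*np.pi,60)
def circ(x,y,z,r): return np.c_[x+r*np.cos(t),y+r*np.sin(t),0*t+z]
def draw(img,n,sc,off,objs):
    for P,col in objs:
        p=((proj(n,P)-off+.5)*sc).round().astype(int); cv2.polylines(img,[p.reshape(-1,1,2)],False,col,1,cv2.LINE_AA)
def crop(n,off,wh,sc,objs,name,raw=None):
    im=(arm.get_image(n) if raw is None else raw)[:,:,::-1]; o=np.array(off)
    c=cv2.resize(np.ascontiguousarray(im[o[1]:o[1]+wh[1],o[0]:o[0]+wh[0]]),None,fx=sc,fy=sc,interpolation=cv2.INTER_CUBIC)
    draw(c,n,sc,o,objs); return c
E
python3 - <<'E'
from ov import *
R,G,B,Y,M,C=(0,0,255),(0,255,0),(255,80,0),(0,255,255),(255,0,255),(255,255,0)
# mat, tray from top picture
top=arm.get_image("top"); sc=arm.get_image("scene")
for n,im in (("top",top),("scene",sc)):
    m=arm.regions_of(n,"tray")[0]["region"].astype(np.uint8)
    c=max(cv2.findContours(m,0,2)[0],key=cv2.contourArea)[:,0]
    w=np.array([atz(n,p,.012)[:2] for p in c.astype(float)],np.float32); print("tray",n,cv2.minAreaRect(w))
g=cv2.cvtColor(top,cv2.COLOR_RGB2GRAY); m=np.zeros_like(g); m[125:240,240:360]=(g[125:240,240:360]<45)
c=np.vstack(cv2.findContours(cv2.morphologyEx(m,cv2.MORPH_OPEN,np.ones((3,3))),0,2)[0])[:,0]
w=np.array([atz("top",p,.004)[:2] for p in c.astype(float)],np.float32); r=cv2.minAreaRect(w); print("mat",r)
for n in ("top","scene"):
    d=arm.regions_of(n,"bottle_mid"); print([(np.round(np.array(k["point"])*S),k["conf"],k["region"].sum()) for k in d])
box=cv2.boxPoints(r); box=np.vstack([box,box[:1]]); mat=np.c_[box,np.full(5,.004)]
o=[(mat,Y)]
for x,y,rr,z0,z1,col in [(.5846,-.0632,.030,.008,.130,R),(.4945,-.0171,.027,.008,.138,G),(.531,.0682,.033,.008,.106,M),(.5539,.0118,.033,.004,.084,C),(.629,.0386,.027,.004,.040,B)]:
    o+=[(circ(x,y,z0,rr),col),(circ(x,y,z1,rr),col)]
o+=[(circ(.5846,-.0632,.158,.014),R),(circ(.531,.0682,.128,.029),M)]
a=crop("top",(240,120),(125,120),4,o,"",top); b=crop("scene",(230,175),(150,145),4,o,"",sc)
h=np.zeros((580,500,3),np.uint8); h[:480]=a
cv2.imwrite("pics/ovt.png",a); cv2.imwrite("pics/ovs.png",b)
E
```

```text
tray top ((0.534932017326355, 0.27243539690971375), (0.2982776463031769, 0.13933579623699188), 5.691591739654541)Traceback (most recent call last):
  File "<stdin>", line 6, in <module>
IndexError: list index out of range
```

```bash
python3 - <<'E'
from ov import *
R,G,B,Y,M,C=(0,0,255),(0,255,0),(255,80,0),(0,255,255),(255,0,255),(255,255,0)
top=arm.get_image("top"); sc=arm.get_image("scene")
g=cv2.cvtColor(top,cv2.COLOR_RGB2GRAY); m=np.zeros_like(g); m[125:240,240:360]=(g[125:240,240:360]<45)
c=np.vstack(cv2.findContours(cv2.morphologyEx(m,cv2.MORPH_OPEN,np.ones((3,3))),0,2)[0])[:,0]
w=np.array([atz("top",p,.004)[:2] for p in c.astype(float)],np.float32); r=cv2.minAreaRect(w); print("mat",r)
box=cv2.boxPoints(r); box=np.vstack([box,box[:1]]); mat=np.c_[box,np.full(5,.004)]
o=[(mat,Y)]
for x,y,rr,z0,z1,col in [(.5846,-.0632,.030,.008,.130,R),(.4945,-.0171,.027,.008,.138,G),(.531,.0682,.033,.008,.106,M),(.5539,.0118,.033,.004,.084,C),(.629,.0386,.027,.004,.040,B)]:
    o+=[(circ(x,y,z0,rr),col),(circ(x,y,z1,rr),col)]
o+=[(circ(.5846,-.0632,.158,.014),R),(circ(.531,.0682,.128,.029),M)]
a=crop("top",(240,120),(125,120),4,o,"",top); b=crop("scene",(230,175),(150,145),4,o,"",sc)
cv2.imwrite("pics/ovt.png",a); cv2.imwrite("pics/ovs.png",b)
E
```

```text
mat ((0.5597773194313049, 0.006599545478820801), (0.24252942204475403, 0.24194061756134033), 21.319732666015625)
```

View pics/ovt.png

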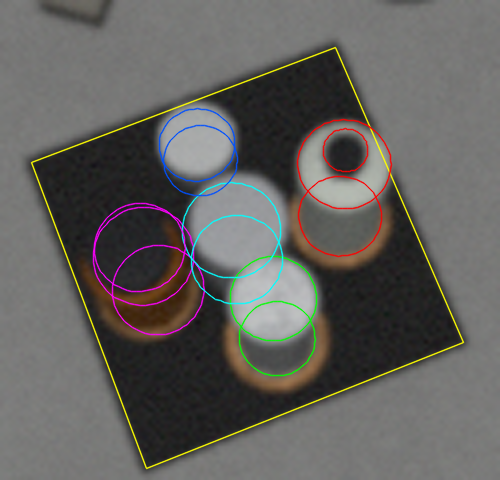

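View pics/ovs.png

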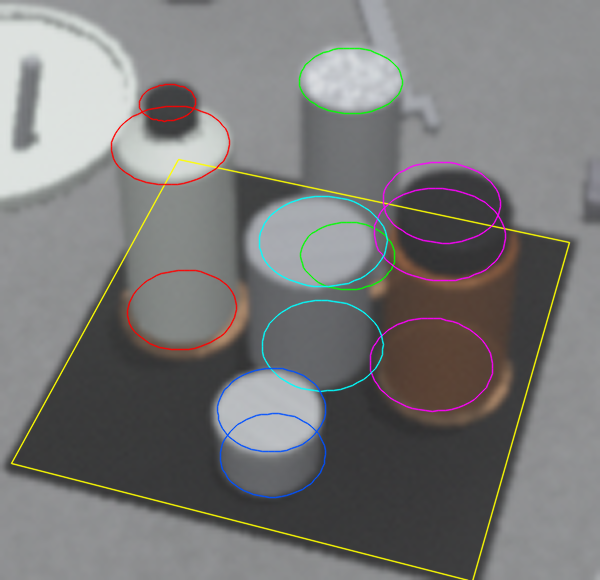

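```bash
python3 - <<'E'
from ov import *
R,G,B,Y,M,C=(0,0,255),(0,255,0),(255,80,0),(0,255,255),(255,0,255),(255,255,0)
top=arm.get_image("top"); sc=arm.get_image("scene")
c0=np.array([.5595,.007]);a=np.radians(21.3);u=np.array([np.cos(a),np.sin(a)]);v=np.array([-u[1],u[0]]);d=.07
P=dict(bot=c0-d*v,can=c0-d*u,jar=c0+d*v,cup=c0); print(P)
box=np.array([c0+.125*(i*u+j*v) for i,j in [(1,1),(1,-1),(-1,-1),(-1,1),(1,1)]]); o=[(np.c_[box,np.full(5,.004)],Y)]
for k,rr,z0,z1,col in [("bot",.030,.008,.130,R),("can",.027,.008,.138,G),("jar",.033,.008,.106,M),("cup",.033,.004,.084,C)]:
    x,y=P[k]; o+=[(circ(x,y,z0,rr),col),(circ(x,y,z1,rr),col)]
    if k!="cup": o+=[(circ(x,y,.008,.036),Y)]
o+=[(circ(*P["bot"],.158,.014),R),(circ(*P["jar"],.128,.029),M)]
# peg / tray check
tip=np.array([.5128,-.3246,.128])
ct=np.array([.534,.272]);b=np.radians(5.7);tx=np.array([np.cos(b),np.sin(b)]);ty=np.array([-tx[1],tx[0]])
tr=np.array([np.r_[ct+.145*i*tx+.065*j*ty,.016] for i,j in [(1,1),(1,-1),(-1,-1),(-1,1),(1,1)]]);o+=[(tr,B)]
a1=crop("top",(180,120),(190,130),4,o,"",top); b1=crop("scene",(230,175),(190,145),4,o,"",sc)
cv2.imwrite("pics/ovt2.png",a1); cv2.imwrite("pics/ovs2.png",b1)
p=crop("scene",(180,130),(100,100),4,[(np.array([[.5128,-.3246,.128],[.5128,-.3246,.120]]),R)],"",sc); q=crop("top",(360,150),(80,80),5,[],"",top)
cv2.imwrite("pics/peg.png",np.hstack([p,q]))
E
```

```text
{'bot': array([ 0.58492759, -0.05821839]), 'can': array([ 0.49428161, -0.01842759]), 'jar': array([0.53407241, 0.07221839]), 'cup': array([0.5595, 0.007 ])}
```

View pics/ovt2.png

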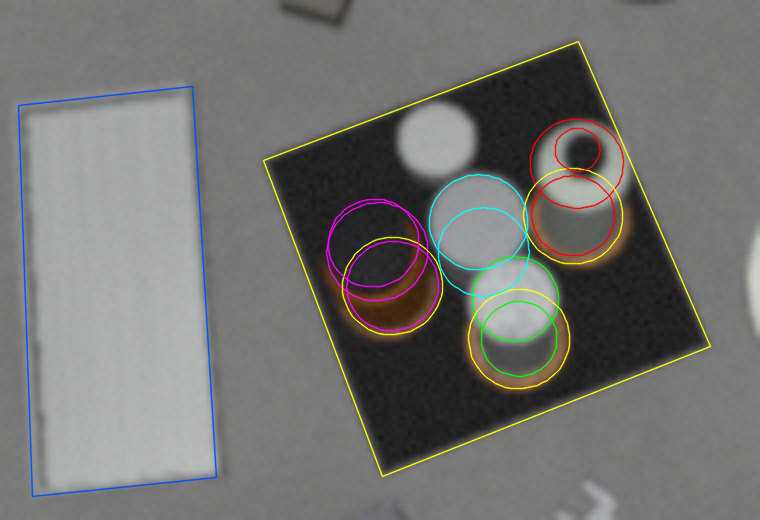

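View pics/ovs2.png

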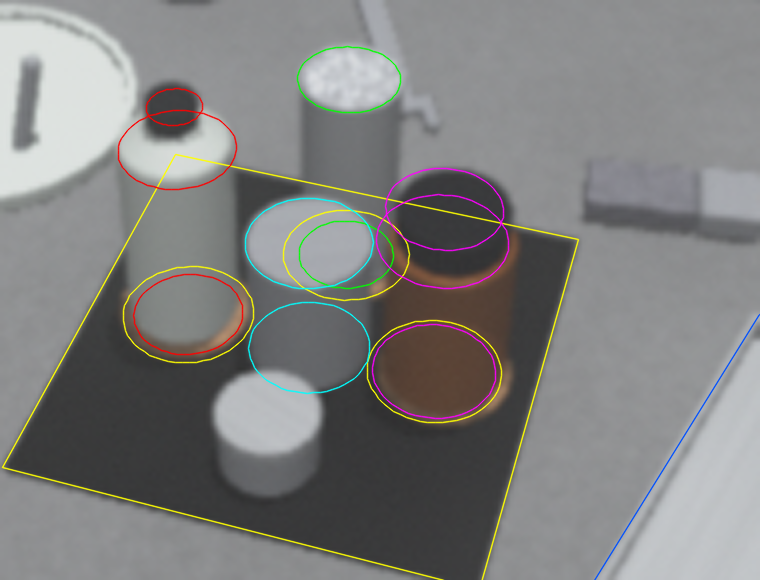

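View pics/peg.png

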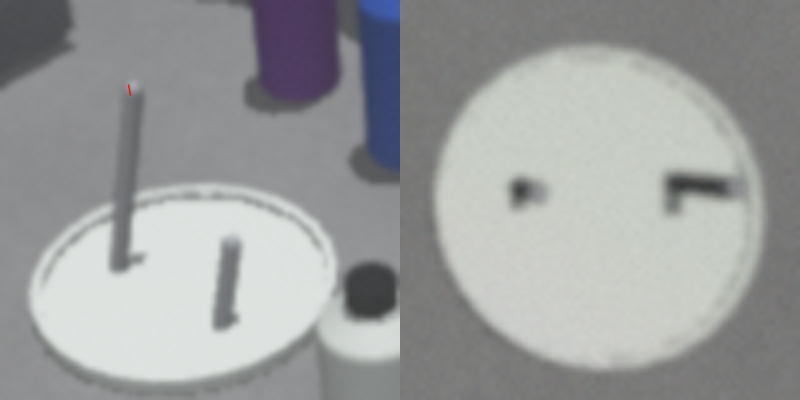

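```bash
python3 - <<'E'
from h import *
for k,a,b in [("longtip",(213.2,152),(427,187.4)),("shorttip",(238,190.5),(387,188)),("longbase",(210,197),(414,187.5)),("shortbase",(235.5,211),(383,188))]:
    print(k,np.round(tri(a,b)[0],4),tri(a,b)[1], np.round(atz("scene",a,.13),4),np.round(atz("top",b,.13),4))
E
```

```text
longtip [ 0.5114 -0.322   0.1244] 0.3419374633639052 [ 0.5163 -0.3142  0.13  ] [ 0.5107 -0.321   0.13  ]
shorttip [ 0.5261 -0.2316  0.0598] 0.35838289210465746 [ 0.5822 -0.1634  0.13  ] [ 0.51   -0.2183  0.13  ]
longbase [ 0.5419 -0.3236  0.0013] 0.06527381297593138 [ 0.6344 -0.1939  0.13  ] [ 0.5107 -0.2875  0.13  ]
shortbase [ 0.5405 -0.2324  0.0034] 0.026449900940065163 [ 0.632  -0.1201  0.13  ] [ 0.51   -0.2081  0.13  ]
```

```bash
cat > to.py <<'E'
# usage: to.py x y z ang_deg  -> remaining twist (units) and shift (units) in tool axes after that twist
import sys,numpy as np
from cell import arm
from scipy.spatial.transform import Rotation as Ro
s=arm.observe(); R=Ro.from_rotvec(s["ee_rot"]).as_matrix(); p=s["position"]
a=np.degrees(np.arctan2(R[1,1],R[0,1]))
x,y,z,t=map(float,sys.argv[1:5]); d=(t-a+180)%360-180
if len(sys.argv)>5: d+=360*float(sys.argv[5])
th=np.radians(t); Y=np.array([np.cos(th),np.sin(th)]); X=np.array([-Y[1],Y[0]]); e=np.array([x,y])-p[:2]
print("t",round(s["clock"],1),"pos",p.round(4),"ang",round(a,1),"tilt",round(np.degrees(np.arccos(-R[2,2])),2),"j",s["joints"].round(2),"w",round(s["width"],3),"gf",round(s["gripper_force"],1),"F",s["force"].round(1))
print("twist %.4f  tx %.4f ty %.4f tz %.4f"%(-d/90,e@X,e@Y,p[2]-z))
E
python3 to.py .5825 -.063 .262 21.3
```

```text
t 1.6 pos [ 0.1587 -0.6045  0.2267] ang -75.3 tilt 0.0 j [ 1.21  0.43  0.03  1.57 -0.01  1.13 -0.08] w 1.0 gf 0.0 F [-0.1  0.2 -0.2]
twist -1.0732  tx 0.3506 ty 0.5916 tz -0.0353
```

move_arm:
  motion:
    - {"twist":-0.0894,"tz":-0.003}
    - {"twist":-0.0894,"tz":-0.003}
    - {"twist":-0.0894,"tz":-0.003}
    - {"twist":-0.0894,"tz":-0.003}
    - {"twist":-0.0894,"tz":-0.003}
    - {"twist":-0.0894,"tz":-0.003}
    - {"twist":-0.0894,"tz":-0.003}
    - {"twist":-0.0894,"tz":-0.003}
    - {"twist":-0.0894,"tz":-0.003}
    - {"twist":-0.0894,"tz":-0.003}
    - {"twist":-0.0894,"tz":-0.003}
    - {"twist":-0.0894,"tz":-0.003}
  gripper: -1

```text
invalid input
```

```bash
python3 to.py .5825 -.063 .262 21.3
```

```text
t 1.6 pos [ 0.1587 -0.6045  0.2267] ang -75.3 tilt 0.0 j [ 1.21  0.43  0.03  1.57 -0.01  1.13 -0.08] w 1.0 gf 0.0 F [-0.1  0.2 -0.2]
twist -1.0732  tx 0.3506 ty 0.5916 tz -0.0353
```

move_arm:
  motion:
    - {"tx":0,"ty":0,"tz":-0.003,"twist":-0.09}
    - {"tx":0,"ty":0,"tz":-0.003,"twist":-0.09}
    - {"tx":0,"ty":0,"tz":-0.003,"twist":-0.09}
    - {"tx":0,"ty":0,"tz":-0.003,"twist":-0.09}
    - {"tx":0,"ty":0,"tz":-0.003,"twist":-0.09}
    - {"tx":0,"ty":0,"tz":-0.003,"twist":-0.09}
    - {"tx":0,"ty":0,"tz":-0.003,"twist":-0.09}
    - {"tx":0,"ty":0,"tz":-0.003,"twist":-0.09}
    - {"tx":0,"ty":0,"tz":-0.003,"twist":-0.09}
    - {"tx":0,"ty":0,"tz":-0.003,"twist":-0.09}
    - {"tx":0,"ty":0,"tz":-0.003,"twist":-0.09}
    - {"tx":0,"ty":0,"tz":-0.003,"twist":-0.08}
  gripper: -1

```text
clock: 2.8
position: [0.1586, -0.6045, 0.2629]
ee_rot: [-1.772, -2.594, 0.0]
force: [-0.2, -0.0, -0.6]
width: 1.001
gripper_force: 0.0
```

```bash
python3 to.py .5825 -.063 .262 21.3
```

```text
t 2.8 pos [ 0.1586 -0.6045  0.2629] ang 21.3 tilt 0.01 j [ 1.46  0.44 -0.34  1.5   0.15  1.23  1.47] w 1.001 gf 0.0 F [-0.2 -0.  -0.6]
twist 0.0003  tx 0.3506 ty 0.5917 tz 0.0009
```

move_arm:
  motion:
    - {"tx":0.02,"ty":0.032,"tz":0,"twist":0}
    - {"tx":0.025,"ty":0.042,"tz":0,"twist":0}
    - {"tx":0.025,"ty":0.042,"tz":0,"twist":0}
    - {"tx":0.025,"ty":0.042,"tz":0,"twist":0}
    - {"tx":0.025,"ty":0.042,"tz":0,"twist":0}
    - {"tx":0.025,"ty":0.042,"tz":0,"twist":0}
    - {"tx":0.025,"ty":0.042,"tz":0,"twist":0}
    - {"tx":0.025,"ty":0.042,"tz":0,"twist":0}
    - {"tx":0.025,"ty":0.042,"tz":0,"twist":0}
    - {"tx":0.025,"ty":0.042,"tz":0,"twist":0}
    - {"tx":0.025,"ty":0.042,"tz":0,"twist":0}
    - {"tx":0.025,"ty":0.042,"tz":0,"twist":0}

```text
clock: 4.0
position: [0.5151, -0.1506, 0.263]
ee_rot: [1.78, 2.588, -0.0]
force: [-0.0, -1.0, 0.9]
width: 1.003
gripper_force: 0.0
```

move_arm:
  motion:
    - {"tx":0.025,"ty":0.042,"tz":0,"twist":0}
    - {"tx":0.02,"ty":0.036,"tz":0,"twist":0}
    - {"tx":0.01,"ty":0.02,"tz":0,"twist":0}
    - {"tx":0,"ty":0,"tz":0,"twist":0}
    - {"tx":0,"ty":0,"tz":0,"twist":0}

```text
clock: 4.5
position: [0.5858, -0.0656, 0.2624]
ee_rot: [-1.778, -2.59, 0.001]
force: [0.7, -1.0, 0.5]
width: 0.999
gripper_force: 0.0
```

```bash
python3 to.py .5825 -.063 .106 21.3; python3 - <<'E'
from ov import *
s=arm.get_image("scene");t=arm.get_image("top")
p=arm.observe()["position"]
o=[(np.array([p,p+[0,0,-.1]]),(0,0,255))]
cv2.imwrite("pics/ab.png",np.hstack([crop("scene",(200,110),(130,150),3,o,"",s),crop("top",(270,100),(100,150),3,o,"",t)]))
E
```

```text
t 4.5 pos [ 0.5858 -0.0656  0.2624] ang 21.1 tilt 0.04 j [ 0.45  0.42 -0.61  1.57  0.25  1.23  0.16] w 0.999 gf 0.0 F [ 0.7 -1.   0.5]
twist -0.0028  tx 0.0036 ty -0.0021 tz 0.1564
```

View pics/ab.png

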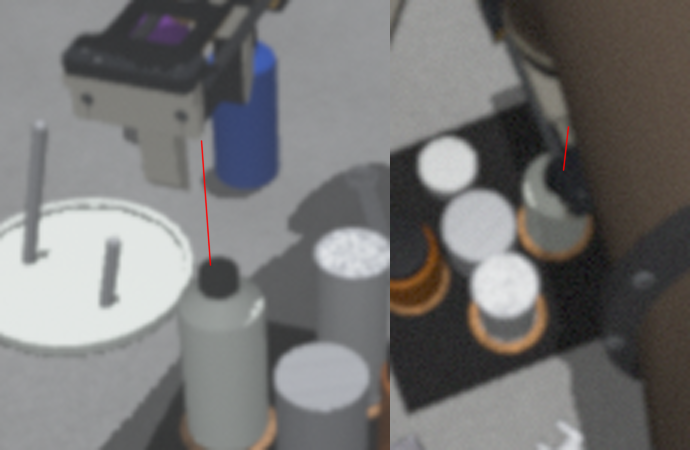

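The red line dropped from the TCP ends at scene-crop (210,265). The cap sits at (218,265), so a correction of about 5 mm is left, and it agrees with the numbers. The choice is confirmed: it is the white bottle on its cork coaster. I'm going down.

move_arm:
  motion:
    - {"tx":0.004,"ty":-0.002,"tz":0.02,"twist":0}
    - {"tx":0,"ty":0,"tz":0.03,"twist":0}
    - {"tx":0,"ty":0,"tz":0.03,"twist":0}
    - {"tx":0,"ty":0,"tz":0.03,"twist":0}
    - {"tx":0,"ty":0,"tz":0.026,"twist":0}
    - {"tx":0,"ty":0,"tz":0.015,"twist":0}
    - {"tx":0,"ty":0,"tz":0.005,"twist":0}
    - {"tx":0,"ty":0,"tz":0,"twist":0}
    - {"tx":0,"ty":0,"tz":0,"twist":0}
    - {"tx":0,"ty":0,"tz":0,"twist":0}

```text
clock: 5.6
position: [0.5834, -0.0626, 0.108]
ee_rot: [1.778, 2.588, 0.002]
force: [0.9, 0.4, 0.1]
width: 0.998
gripper_force: 0.0
```

move_arm:
  motion:
    - {"tx":0,"ty":0,"tz":0,"twist":0}
    - {"tx":0,"ty":0,"tz":0,"twist":0}
    - {"tx":0,"ty":0,"tz":0,"twist":0}
    - {"tx":0,"ty":0,"tz":0,"twist":0}
    - {"tx":0,"ty":0,"tz":0,"twist":0}
    - {"tx":0,"ty":0,"tz":0,"twist":0}
    - {"tx":0,"ty":0,"tz":0,"twist":0}
    - {"tx":0,"ty":0,"tz":0,"twist":0}
    - {"tx":0,"ty":0,"tz":0,"twist":0}
    - {"tx":0,"ty":0,"tz":0,"twist":0}
  gripper: 1
  squeeze: 25

```text
clock: 6.6
position: [0.5825, -0.0626, 0.1067]
ee_rot: [-1.779, -2.589, 0.0]
force: [-1.7, -1.7, 2.7]
width: 0.65
gripper_force: 25.0
```

```bash
python3 to.py .6236 .281 .262 95.7
```

```text
t 6.6 pos [ 0.5825 -0.0626  0.1067] ang 21.0 tilt 0.01 j [ 0.4   0.56 -0.56  1.77  0.37  0.91  0.05] w 0.65 gf 25.0 F [-1.7 -1.7  2.7]
twist -0.8299  tx -0.0750 ty 0.3378 tz -0.1553
```

move_arm:
  motion:
    - {"tx":0,"ty":0,"tz":-0.01,"twist":0}
    - {"tx":0,"ty":0,"tz":-0.02,"twist":-0.08}
    - {"tx":0,"ty":0,"tz":-0.02,"twist":-0.08}
    - {"tx":0,"ty":0,"tz":-0.02,"twist":-0.08}
    - {"tx":0,"ty":0,"tz":-0.02,"twist":-0.08}
    - {"tx":0,"ty":0,"tz":-0.02,"twist":-0.08}
    - {"tx":0,"ty":0,"tz":-0.02,"twist":-0.08}
    - {"tx":0,"ty":0,"tz":-0.02,"twist":-0.08}
    - {"tx":0,"ty":0,"tz":-0.005,"twist":-0.08}
    - {"tx":0,"ty":0,"tz":0,"twist":-0.08}
    - {"tx":0,"ty":0,"tz":0,"twist":-0.08}
    - {"tx":0,"ty":0,"tz":0,"twist":-0.03}

```text
clock: 7.8
position: [0.5825, -0.0626, 0.2621]
ee_rot: [-0.164, 3.137, 0.0]
force: [-0.3, 0.1, -2.5]
width: 0.646
gripper_force: 25.0
```

move_arm:
  motion:
    - {"tx":-0.003,"ty":0.02,"tz":0,"twist":0}
    - {"tx":-0.009,"ty":0.04,"tz":0,"twist":0}
    - {"tx":-0.009,"ty":0.04,"tz":0,"twist":0}
    - {"tx":-0.009,"ty":0.04,"tz":0,"twist":0}
    - {"tx":-0.009,"ty":0.04,"tz":0,"twist":0}
    - {"tx":-0.009,"ty":0.04,"tz":0,"twist":0}
    - {"tx":-0.009,"ty":0.04,"tz":0,"twist":0}
    - {"tx":-0.009,"ty":0.04,"tz":0,"twist":0}
    - {"tx":-0.006,"ty":0.03,"tz":0,"twist":0}
    - {"tx":-0.003,"ty":0.008,"tz":0,"twist":0}
    - {"tx":0,"ty":0,"tz":0,"twist":0}
    - {"tx":0,"ty":0,"tz":0,"twist":0}

```text
clock: 9.0
position: [0.624, 0.2799, 0.2616]
ee_rot: [0.155, -3.138, 0.002]
force: [0.4, -0.4, -3.0]
width: 0.643
gripper_force: 25.0
```

```bash
python3 to.py .6236 .281 .1027 95.7; python3 - <<'E'
from ov import *
s=arm.get_image("scene");t=arm.get_image("top")
p=arm.observe()["position"]; o=[(circ(p[0],p[1],p[2]-.099,.03),(0,0,255)),(circ(p[0],p[1],.004,.03),(0,255,0))]
cv2.imwrite("pics/tr.png",np.hstack([crop("scene",(330,130),(170,266),3,o,"",s)[:600],crop("top",(170,100),(90,266),3,o,"",t)[:600]]))
E
```

```text
t 9.0 pos [0.624  0.2799 0.2616] ang 95.6 tilt 0.06 j [-0.02  0.66 -0.88  1.31  0.5   1.4   0.8 ] w 0.643 gf 25.0 F [ 0.4 -0.4 -3. ]
twist -0.0006  tx 0.0002 ty 0.0011 tz 0.1589
```

View pics/tr.png

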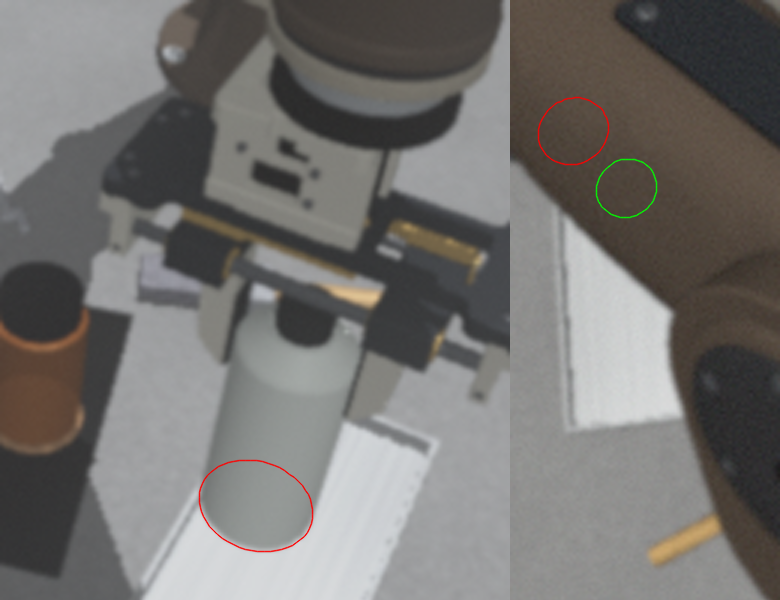

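The picture shows the bottle hanging upright, with its base at scene-crop (256,505), exactly where predicted above the tray. I'm lowering it.

move_arm:
  motion:
    - {"tx":0,"ty":0.001,"tz":0.02,"twist":0}
    - {"tx":0,"ty":0,"tz":0.03,"twist":0}
    - {"tx":0,"ty":0,"tz":0.03,"twist":0}
    - {"tx":0,"ty":0,"tz":0.03,"twist":0}
    - {"tx":0,"ty":0,"tz":0.02,"twist":0}
    - {"tx":0,"ty":0,"tz":0.012,"twist":0}
    - {"tx":0,"ty":0,"tz":0.008,"twist":0}
    - {"tx":0,"ty":0,"tz":0.003,"twist":0}
    - {"tx":0,"ty":0,"tz":0.003,"twist":0}
    - {"tx":0,"ty":0,"tz":0.002,"twist":0}
    - {"tx":0,"ty":0,"tz":0,"twist":0}
    - {"tx":0,"ty":0,"tz":0,"twist":0}

```text
clock: 10.3
position: [0.6237, 0.2825, 0.1042]
ee_rot: [-0.157, 3.137, 0.0]
force: [-0.1, 0.3, -2.9]
width: 0.644
gripper_force: 25.0
```

```bash
python3 to.py .6236 .281 .1027 95.7
```

```text
t 10.3 pos [0.6237 0.2825 0.1042] ang 95.7 tilt 0.04 j [-0.03  0.78 -0.82  1.5   0.61  1.13  0.7 ] w 0.644 gf 25.0 F [-0.1  0.3 -2.9]
twist 0.0001  tx 0.0002 ty -0.0014 tz 0.0015
```

move_arm:
  motion:
    - {"tx":0,"ty":0,"tz":0.001,"twist":0}
    - {"tx":0,"ty":0,"tz":0.001,"twist":0}
    - {"tx":0,"ty":0,"tz":0,"twist":0}

```text
clock: 10.6
position: [0.6241, 0.2825, 0.1027]
ee_rot: [-0.156, 3.136, 0.001]
force: [-0.9, -0.5, 5.0]
width: 0.648
gripper_force: 25.0
```

move_arm:
  motion:
    - {"tx":0,"ty":0,"tz":0,"twist":0}
    - {"tx":0,"ty":0,"tz":0,"twist":0}
    - {"tx":0,"ty":0,"tz":0,"twist":0}
    - {"tx":0,"ty":0,"tz":0,"twist":0}
    - {"tx":0,"ty":0,"tz":0,"twist":0}
    - {"tx":0,"ty":0,"tz":0,"twist":0}
    - {"tx":0,"ty":0,"tz":-0.02,"twist":0}
    - {"tx":0,"ty":0,"tz":-0.04,"twist":0}
    - {"tx":0,"ty":0,"tz":-0.04,"twist":0}
    - {"tx":0,"ty":0,"tz":-0.03,"twist":0}
    - {"tx":0,"ty":0,"tz":0,"twist":0}
  gripper: -1

```text
clock: 11.7
position: [0.6248, 0.2842, 0.237]
ee_rot: [-0.156, 3.131, 0.006]
force: [0.5, -0.3, -0.2]
width: 1.004
gripper_force: 0.0
```

```bash
python3 to.py .4945 -.0180 .23 111.3
```

```text
t 11.7 pos [0.6248 0.2842 0.237 ] ang 95.7 tilt 0.43 j [-0.02  0.67 -0.87  1.35  0.52  1.35  0.78] w 1.004 gf 0.0 F [ 0.5 -0.3 -0.2]
twist -0.1733  tx 0.2312 ty -0.2342 tz 0.0070
```

move_arm:
  motion:
    - {"tx":0,"ty":0,"tz":0,"twist":-0.08}
    - {"tx":0,"ty":0,"tz":0,"twist":-0.08}
    - {"tx":0,"ty":0,"tz":0,"twist":-0.013}
    - {"tx":0.015,"ty":-0.015,"tz":0,"twist":0}
    - {"tx":0.03,"ty":-0.03,"tz":0,"twist":0}
    - {"tx":0.03,"ty":-0.03,"tz":0,"twist":0}
    - {"tx":0.03,"ty":-0.03,"tz":0,"twist":0}
    - {"tx":0.03,"ty":-0.03,"tz":0,"twist":0}
    - {"tx":0.03,"ty":-0.03,"tz":0,"twist":0}
    - {"tx":0.03,"ty":-0.03,"tz":0,"twist":0}
    - {"tx":0.02,"ty":-0.024,"tz":0,"twist":0}
    - {"tx":0.016,"ty":-0.015,"tz":0,"twist":0}

```text
clock: 12.9
position: [0.4922, -0.0225, 0.2311]
ee_rot: [0.57, -3.088, 0.001]
force: [0.3, -0.0, 0.7]
width: 1.0
gripper_force: 0.0
```

move_arm:
  motion:
    - {"tx":0,"ty":0,"tz":0,"twist":0}
    - {"tx":0,"ty":0,"tz":0,"twist":0}
    - {"tx":0,"ty":0,"tz":0,"twist":0}

```text
clock: 13.2
position: [0.4934, -0.0186, 0.2318]
ee_rot: [-0.58, 3.087, 0.001]
force: [-0.2, -0.1, 0.1]
width: 1.0
gripper_force: 0.0
```

```bash
python3 to.py .4945 -.0180 .098 111.3
```

```text
t 13.2 pos [ 0.4934 -0.0186  0.2318] ang 111.3 tilt 0.04 j [ 0.76  0.42 -1.1   1.82  0.41  1.15  1.47] w 1.0 gf 0.0 F [-0.2 -0.1  0.1]
twist -0.0002  tx -0.0012 ty 0.0001 tz 0.1338
```

move_arm:
  motion:
    - {"tx":-0.001,"ty":0,"tz":0.02,"twist":0}
    - {"tx":0,"ty":0,"tz":0.03,"twist":0}
    - {"tx":0,"ty":0,"tz":0.03,"twist":0}
    - {"tx":0,"ty":0,"tz":0.03,"twist":0}
    - {"tx":0,"ty":0,"tz":0.015,"twist":0}
    - {"tx":0,"ty":0,"tz":0.009,"twist":0}
    - {"tx":0,"ty":0,"tz":0,"twist":0}
    - {"tx":0,"ty":0,"tz":0,"twist":0}
    - {"tx":0,"ty":0,"tz":0,"twist":0}

```text
clock: 14.1
position: [0.4949, -0.0191, 0.0988]
ee_rot: [-0.579, 3.086, -0.001]
force: [0.2, 0.1, 0.4]
width: 1.005
gripper_force: 0.0
```

move_arm:
  motion:
    - {"tx":0,"ty":0,"tz":0,"twist":0}
    - {"tx":0,"ty":0,"tz":0,"twist":0}
    - {"tx":0,"ty":0,"tz":0,"twist":0}
    - {"tx":0,"ty":0,"tz":0,"twist":0}
    - {"tx":0,"ty":0,"tz":0,"twist":0}
    - {"tx":0,"ty":0,"tz":0,"twist":0}
    - {"tx":0,"ty":0,"tz":0,"twist":0}
    - {"tx":0,"ty":0,"tz":0,"twist":0}
    - {"tx":0,"ty":0,"tz":0,"twist":0}
    - {"tx":0,"ty":0,"tz":0,"twist":0}
  gripper: 1
  squeeze: 25

```text
clock: 15.1
position: [0.4941, -0.0192, 0.0977]
ee_rot: [0.58, -3.088, -0.0]
force: [-0.6, 0.7, -0.1]
width: 0.586
gripper_force: 24.9
```

```bash
python3 to.py .534 .272 .25 95.7
```

```text
t 15.1 pos [ 0.4941 -0.0192  0.0977] ang 111.3 tilt 0.0 j [ 0.63  0.57 -0.96  1.98  0.6   0.9   1.29] w 0.586 gf 24.9 F [-0.6  0.7 -0.1]
twist 0.1731  tx -0.0686 ty 0.2858 tz -0.1523
```

move_arm:
  motion:
    - {"tx":0,"ty":0,"tz":-0.015,"twist":0}
    - {"tx":0,"ty":0,"tz":-0.035,"twist":0}
    - {"tx":0,"ty":0,"tz":-0.035,"twist":0}
    - {"tx":0,"ty":0,"tz":-0.035,"twist":0.07}
    - {"tx":0,"ty":0,"tz":-0.025,"twist":0.07}
    - {"tx":0,"ty":0,"tz":-0.007,"twist":0.033}
    - {"tx":0,"ty":0,"tz":0,"twist":0}

```text
clock: 15.8
position: [0.4946, -0.019, 0.2518]
ee_rot: [-0.155, 3.135, -0.002]
force: [0.4, -0.0, -3.0]
width: 0.582
gripper_force: 24.9
```

move_arm:
  motion:
    - {"tx":-0.004,"ty":0.02,"tz":0,"twist":0}
    - {"tx":-0.01,"ty":0.04,"tz":0,"twist":0}
    - {"tx":-0.01,"ty":0.04,"tz":0,"twist":0}
    - {"tx":-0.01,"ty":0.04,"tz":0,"twist":0}
    - {"tx":-0.01,"ty":0.04,"tz":0,"twist":0}
    - {"tx":-0.01,"ty":0.04,"tz":0,"twist":0}
    - {"tx":-0.009,"ty":0.036,"tz":0,"twist":0}
    - {"tx":-0.006,"ty":0.02,"tz":0,"twist":0}
    - {"tx":0,"ty":0.01,"tz":0,"twist":0}
    - {"tx":0,"ty":0,"tz":0,"twist":0}
    - {"tx":0,"ty":0,"tz":0,"twist":0}

```text
clock: 16.9
position: [0.5342, 0.2708, 0.2492]
ee_rot: [0.156, -3.137, 0.002]
force: [0.1, -0.2, -2.8]
width: 0.58
gripper_force: 24.9
```

```bash
python3 to.py .534 .272 .0937 95.7
```

```text
t 16.9 pos [0.5342 0.2708 0.2492] ang 95.7 tilt 0.09 j [ 0.06  0.55 -0.96  1.55  0.46  1.29  0.71] w 0.58 gf 24.9 F [ 0.1 -0.2 -2.8]
twist 0.0001  tx 0.0001 ty 0.0013 tz 0.1555
```

move_arm:
  motion:
    - {"tx":0,"ty":0,"tz":0.02,"twist":0}
    - {"tx":0,"ty":0,"tz":0.03,"twist":0}
    - {"tx":0,"ty":0,"tz":0.03,"twist":0}
    - {"tx":0,"ty":0,"tz":0.03,"twist":0}
    - {"tx":0,"ty":0,"tz":0.02,"twist":0}
    - {"tx":0,"ty":0,"tz":0.012,"twist":0}
    - {"tx":0,"ty":0,"tz":0.006,"twist":0}
    - {"tx":0,"ty":0,"tz":0.004,"twist":0}
    - {"tx":0,"ty":0,"tz":0.002,"twist":0}
    - {"tx":0,"ty":0,"tz":0.002,"twist":0}
    - {"tx":0,"ty":0,"tz":0,"twist":0}
    - {"tx":0,"ty":0,"tz":0,"twist":0}

```text
clock: 18.1
position: [0.5345, 0.2724, 0.0941]
ee_rot: [-0.157, 3.137, 0.0]
force: [0.4, -0.1, -1.8]
width: 0.585
gripper_force: 24.9
```

```bash
python3 to.py .534 .272 .0937 95.7
```

```text
t 18.1 pos [0.5345 0.2724 0.0941] ang 95.7 tilt 0.04 j [ 0.    0.69 -0.86  1.73  0.61  1.01  0.58] w 0.585 gf 24.9 F [ 0.4 -0.1 -1.8]
twist 0.0001  tx 0.0005 ty -0.0003 tz 0.0004
```

move_arm:
  motion:
    - {"tx":0,"ty":0,"tz":0.001,"twist":0}
    - {"tx":0,"ty":0,"tz":0,"twist":0}

```text
clock: 18.3
position: [0.5347, 0.2727, 0.0936]
ee_rot: [-0.157, 3.136, 0.001]
force: [-0.9, -0.1, 5.1]
width: 0.589
gripper_force: 25.0
```

move_arm:
  motion:
    - {"tx":0,"ty":0,"tz":0,"twist":0}
    - {"tx":0,"ty":0,"tz":0,"twist":0}
    - {"tx":0,"ty":0,"tz":0,"twist":0}
    - {"tx":0,"ty":0,"tz":0,"twist":0}
    - {"tx":0,"ty":0,"tz":0,"twist":0}
    - {"tx":0,"ty":0,"tz":0,"twist":0}
    - {"tx":0,"ty":0,"tz":-0.02,"twist":0}
    - {"tx":0,"ty":0,"tz":-0.04,"twist":0}
    - {"tx":0,"ty":0,"tz":-0.04,"twist":0}
    - {"tx":0,"ty":0,"tz":-0.03,"twist":0}
    - {"tx":0,"ty":0,"tz":0,"twist":0}
  gripper: -1

```text
clock: 19.4
position: [0.5356, 0.2741, 0.2273]
ee_rot: [-0.156, 3.132, 0.005]
force: [0.6, 0.5, -0.2]
width: 1.001
gripper_force: 0.0
```

```bash
python3 to.py .531 .0755 .22 21.3
python3 - <<'E'
from ov import *
s=arm.get_image("scene");t=arm.get_image("top")
o=[(circ(.531,.0755,z,r),(0,0,255)) for z,r in ((.128,.029),(.106,.033),(.008,.033))]
cv2.imwrite("pics/jar.png",np.hstack([crop("scene",(240,180),(240,200),2,o,"",s),crop("top",(200,110),(150,200),2,o,"",t)]))
E
```

```text
t 19.4 pos [0.5356 0.2741 0.2273] ang 95.7 tilt 0.4 j [ 0.06  0.57 -0.95  1.58  0.48  1.24  0.69] w 1.001 gf 0.0 F [ 0.6  0.5 -0.2]
twist 0.8268  tx -0.1834 ty -0.0765 tz 0.0073
```

View pics/jar.png

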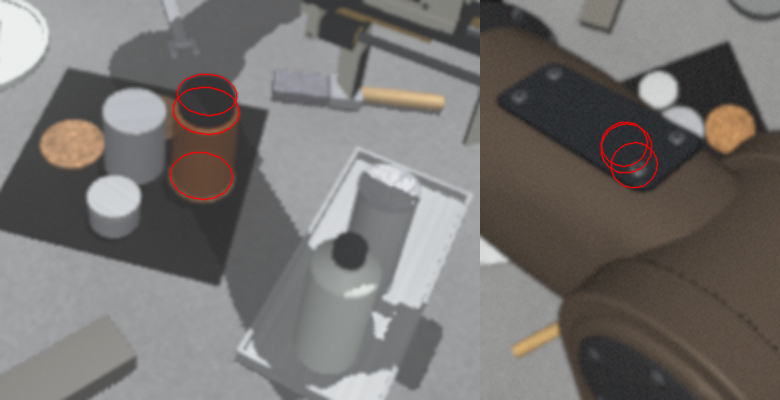

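The jar overlay matches at scene-crop (205,140). The bottle and can stand upright in the tray at scene-crop (345,310) and (385,230). The bottle's cork coaster is free at (72,143).

move_arm:
  motion:
    - {"tx":0,"ty":0,"tz":0,"twist":0.08}
    - {"tx":0,"ty":0,"tz":0,"twist":0.09}
    - {"tx":0,"ty":0,"tz":0,"twist":0.09}
    - {"tx":0,"ty":0,"tz":0,"twist":0.09}
    - {"tx":0,"ty":0,"tz":0,"twist":0.09}
    - {"tx":0,"ty":0,"tz":0,"twist":0.09}
    - {"tx":0,"ty":0,"tz":0,"twist":0.09}
    - {"tx":0,"ty":0,"tz":0,"twist":0.09}
    - {"tx":0,"ty":0,"tz":0,"twist":0.08}
    - {"tx":0,"ty":0,"tz":0,"twist":0.037}

```text
clock: 20.5
position: [0.5337, 0.2715, 0.221]
ee_rot: [-1.779, -2.588, 0.004]
force: [-0.8, 0.8, 0.4]
width: 1.001
gripper_force: 0.0
```

move_arm:
  motion:
    - {"tx":-0.02,"ty":-0.008,"tz":0,"twist":0}
    - {"tx":-0.04,"ty":-0.017,"tz":0,"twist":0}
    - {"tx":-0.04,"ty":-0.017,"tz":0,"twist":0}
    - {"tx":-0.04,"ty":-0.017,"tz":0,"twist":0}
    - {"tx":-0.03,"ty":-0.012,"tz":0,"twist":0}
    - {"tx":-0.013,"ty":-0.005,"tz":0,"twist":0}
    - {"tx":0,"ty":0,"tz":0,"twist":0}
    - {"tx":0,"ty":0,"tz":0,"twist":0}
    - {"tx":0,"ty":0,"tz":0,"twist":0}

```text
clock: 21.4
position: [0.5297, 0.0763, 0.2225]
ee_rot: [-1.769, -2.595, -0.001]
force: [0.3, 0.1, 0.8]
width: 1.001
gripper_force: 0.0
```

```bash
python3 to.py .531 .0755 .076 21.3
```

```text
t 21.4 pos [0.5297 0.0763 0.2225] ang 21.4 tilt 0.06 j [ 0.24  0.37 -0.63  1.76  0.24  1.09 -0.1 ] w 1.001 gf 0.0 F [0.3 0.1 0.8]
twist 0.0016  tx -0.0012 ty 0.0009 tz 0.1465
```

move_arm:
  motion:
    - {"tx":-0.001,"ty":0.001,"tz":0.02,"twist":0}
    - {"tx":0,"ty":0,"tz":0.03,"twist":0}
    - {"tx":0,"ty":0,"tz":0.03,"twist":0}
    - {"tx":0,"ty":0,"tz":0.03,"twist":0}
    - {"tx":0,"ty":0,"tz":0.02,"twist":0}
    - {"tx":0,"ty":0,"tz":0.012,"twist":0}
    - {"tx":0,"ty":0,"tz":0.004,"twist":0}
    - {"tx":0,"ty":0,"tz":0,"twist":0}
    - {"tx":0,"ty":0,"tz":0,"twist":0}
    - {"tx":0,"ty":0,"tz":0,"twist":0}

```text
clock: 22.4
position: [0.5319, 0.0737, 0.0777]
ee_rot: [1.773, 2.592, 0.002]
force: [0.4, 0.1, -1.2]
width: 0.999
gripper_force: 0.0
```

move_arm:
  motion:
    - {"tx":0,"ty":0,"tz":0,"twist":0}
    - {"tx":0,"ty":0,"tz":0,"twist":0}
    - {"tx":0,"ty":0,"tz":0,"twist":0}
    - {"tx":0,"ty":0,"tz":0,"twist":0}
    - {"tx":0,"ty":0,"tz":0,"twist":0}
    - {"tx":0,"ty":0,"tz":0,"twist":0}
    - {"tx":0,"ty":0,"tz":0,"twist":0}
    - {"tx":0,"ty":0,"tz":0,"twist":0}
    - {"tx":0,"ty":0,"tz":0,"twist":0}
  gripper: 1
  squeeze: 25

```text
clock: 23.3
position: [0.5312, 0.0734, 0.0768]
ee_rot: [1.773, 2.593, -0.0]
force: [-1.7, -0.7, 3.6]
width: 0.715
gripper_force: 25.0
```

```bash
python3 to.py .4444 .263 .23 -84.3
```

```text
t 23.3 pos [0.5312 0.0734 0.0768] ang 21.3 tilt 0.01 j [ 0.17  0.54 -0.55  1.92  0.39  0.79 -0.23] w 0.715 gf 25.0 F [-1.7 -0.7  3.6]
twist 1.1731  tx -0.0675 ty -0.1973 tz -0.1532
```

move_arm:
  motion:
    - {"tx":0,"ty":0,"tz":-0.01,"twist":0}
    - {"tx":0,"ty":0,"tz":-0.025,"twist":-0.08}
    - {"tx":0,"ty":0,"tz":-0.025,"twist":-0.08}
    - {"tx":0,"ty":0,"tz":-0.025,"twist":-0.08}
    - {"tx":0,"ty":0,"tz":-0.025,"twist":-0.08}
    - {"tx":0,"ty":0,"tz":-0.025,"twist":-0.08}
    - {"tx":0,"ty":0,"tz":-0.018,"twist":-0.08}
    - {"tx":0,"ty":0,"tz":0,"twist":-0.08}
    - {"tx":0,"ty":0,"tz":0,"twist":-0.08}
    - {"tx":0,"ty":0,"tz":0,"twist":-0.08}
    - {"tx":0,"ty":0,"tz":0,"twist":-0.08}
    - {"tx":0,"ty":0,"tz":0,"twist":-0.027}

```text
clock: 24.5
position: [0.5309, 0.0734, 0.2299]
ee_rot: [0.164, -3.137, -0.0]
force: [0.2, -0.4, -1.8]
width: 0.716
gripper_force: 25.0
```

move_arm:
  motion:
    - {"tx":0.007,"ty":0.02,"tz":0,"twist":0}
    - {"tx":0.014,"ty":0.04,"tz":0,"twist":0}
    - {"tx":0.014,"ty":0.04,"tz":0,"twist":0}
    - {"tx":0.014,"ty":0.04,"tz":0,"twist":0}
    - {"tx":0.01,"ty":0.03,"tz":0,"twist":0}
    - {"tx":0.007,"ty":0.02,"tz":0,"twist":0}
    - {"tx":0.002,"ty":0.007,"tz":0,"twist":0}
    - {"tx":0,"ty":0,"tz":0,"twist":0}
    - {"tx":0,"ty":0,"tz":0,"twist":0}

```text
clock: 25.4
position: [0.4446, 0.2615, 0.2296]
ee_rot: [0.154, -3.138, 0.002]
force: [0.3, -0.6, -1.4]
width: 0.714
gripper_force: 25.0
```

```bash
python3 to.py .4444 .263 .0728 95.7
```

```text
t 25.4 pos [0.4446 0.2615 0.2296] ang 95.6 tilt 0.06 j [ 0.1   0.43 -0.99  1.78  0.39  1.15  0.66] w 0.714 gf 25.0 F [ 0.3 -0.6 -1.4]
twist -0.0007  tx 0.0001 ty 0.0015 tz 0.1568
```

move_arm:
  motion:
    - {"tx":0,"ty":0,"tz":0.02,"twist":0}
    - {"tx":0,"ty":0,"tz":0.03,"twist":0}
    - {"tx":0,"ty":0,"tz":0.03,"twist":0}
    - {"tx":0,"ty":0,"tz":0.03,"twist":0}
    - {"tx":0,"ty":0,"tz":0.02,"twist":0}
    - {"tx":0,"ty":0,"tz":0.012,"twist":0}
    - {"tx":0,"ty":0,"tz":0.007,"twist":0}
    - {"tx":0,"ty":0,"tz":0.004,"twist":0}
    - {"tx":0,"ty":0,"tz":0.002,"twist":0}
    - {"tx":0,"ty":0,"tz":0.002,"twist":0}
    - {"tx":0,"ty":0,"tz":0,"twist":0}
    - {"tx":0,"ty":0,"tz":0,"twist":0}

```text
clock: 26.6
position: [0.4442, 0.2629, 0.0731]
ee_rot: [-0.156, 3.137, 0.0]
force: [0.2, -0.0, -1.6]
width: 0.714
gripper_force: 25.0
```

```bash
python3 to.py .4444 .263 .0728 95.7
```

```text
t 26.6 pos [0.4442 0.2629 0.0731] ang 95.7 tilt 0.04 j [-0.03  0.6  -0.85  1.96  0.6   0.85  0.47] w 0.714 gf 25.0 F [ 0.2 -0.  -1.6]
twist 0.0001  tx -0.0002 ty 0.0000 tz 0.0003
```

move_arm:
  motion:
    - {"tx":0,"ty":0,"tz":0.001,"twist":0}
    - {"tx":0,"ty":0,"tz":0,"twist":0}

```text
clock: 26.8
position: [0.4443, 0.263, 0.0728]
ee_rot: [-0.156, 3.136, -0.0]
force: [-2.4, -3.4, 8.9]
width: 0.713
gripper_force: 25.0
```

move_arm:
  motion:
    - {"tx":0,"ty":0,"tz":0,"twist":0}
    - {"tx":0,"ty":0,"tz":0,"twist":0}
    - {"tx":0,"ty":0,"tz":0,"twist":0}
    - {"tx":0,"ty":0,"tz":0,"twist":0}
    - {"tx":0,"ty":0,"tz":0,"twist":0}
    - {"tx":0,"ty":0,"tz":0,"twist":0}
    - {"tx":0,"ty":0,"tz":-0.02,"twist":0}
    - {"tx":0,"ty":0,"tz":-0.04,"twist":0}
    - {"tx":0,"ty":0,"tz":-0.04,"twist":0}
    - {"tx":0,"ty":0,"tz":-0.03,"twist":0}
    - {"tx":0,"ty":0,"tz":0,"twist":0}
    - {"tx":0,"ty":0,"tz":0,"twist":0}
  gripper: -1

```text
clock: 28.0
position: [0.4442, 0.2627, 0.202]
ee_rot: [-0.156, 3.136, 0.0]
force: [-0.9, 0.7, -0.7]
width: 1.001
gripper_force: 0.0
```

```bash
python3 to.py .5595 .007 .18 111.3
python3 - <<'E'
from ov import *
s=arm.get_image("scene");t=arm.get_image("top")
o=[(circ(.5595,.007,z,.033),(0,0,255)) for z in (.084,.004)]+[(circ(x,y,.008,.036),(255,255,0)) for x,y in ((.5825,-.0626),(.4941,-.0192),(.5312,.0734))]
cv2.imwrite("pics/cup.png",np.hstack([crop("scene",(220,180),(240,200),2,o,"",s),crop("top",(200,110),(150,200),2,o,"",t)]))
E
```

```text
t 28.0 pos [0.4442 0.2627 0.202 ] ang 95.7 tilt 0.07 j [ 0.08  0.45 -0.98  1.81  0.42  1.1   0.62] w 1.001 gf 0.0 F [-0.9  0.7 -0.7]
twist -0.1735  tx -0.0145 ty -0.2801 tz 0.0220
```

View pics/cup.png

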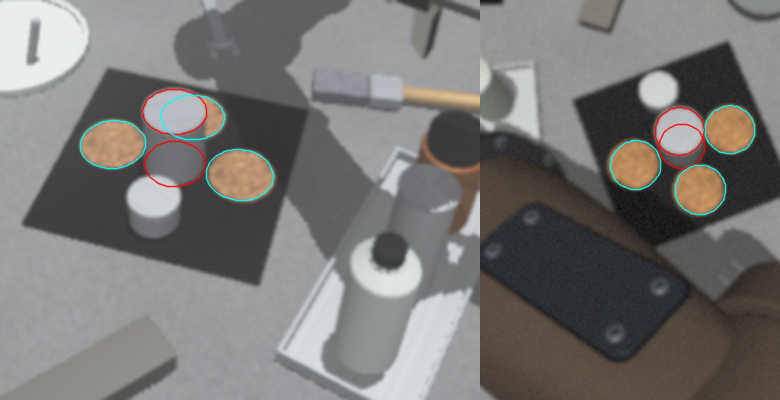

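All three stand upright in the tray. The empty coasters at top-crop (635,165), (700,190) and (730,130) coincide with the recorded grasp poses. The cup is at (680,132). Going for the cup.

move_arm:
  motion:
    - {"tx":0,"ty":0,"tz":0,"twist":-0.08}
    - {"tx":0,"ty":0,"tz":0,"twist":-0.08}
    - {"tx":0,"ty":0,"tz":0,"twist":-0.013}
    - {"tx":-0.001,"ty":-0.02,"tz":0,"twist":0}
    - {"tx":-0.002,"ty":-0.04,"tz":0,"twist":0}
    - {"tx":-0.002,"ty":-0.04,"tz":0,"twist":0}
    - {"tx":-0.002,"ty":-0.04,"tz":0,"twist":0}
    - {"tx":-0.002,"ty":-0.04,"tz":0,"twist":0}
    - {"tx":-0.002,"ty":-0.04,"tz":0,"twist":0}
    - {"tx":-0.002,"ty":-0.035,"tz":0,"twist":0}
    - {"tx":-0.002,"ty":-0.02,"tz":0,"twist":0}
    - {"tx":0,"ty":-0.005,"tz":0,"twist":0}

```text
clock: 29.3
position: [0.56, 0.0042, 0.2004]
ee_rot: [0.569, -3.088, 0.0]
force: [-0.2, -0.0, -0.5]
width: 1.001
gripper_force: 0.0
```

move_arm:
  motion:
    - {"tx":0,"ty":0,"tz":0,"twist":0}
    - {"tx":0,"ty":0,"tz":0,"twist":0}
    - {"tx":0,"ty":0,"tz":0,"twist":0}

```text
clock: 29.6
position: [0.5589, 0.009, 0.2018]
ee_rot: [-0.583, 3.087, 0.0]
force: [-0.2, 0.6, -0.1]
width: 0.999
gripper_force: 0.0
```

```bash
python3 to.py .5595 .007 .045 111.3
```

```text
t 29.6 pos [0.5589 0.009  0.2018] ang 111.4 tilt 0.02 j [ 0.58  0.55 -1.02  1.71  0.5   1.17  1.37] w 0.999 gf 0.0 F [-0.2  0.6 -0.1]
twist 0.0011  tx 0.0002 ty -0.0021 tz 0.1568
```

move_arm:
  motion:
    - {"tx":0,"ty":-0.002,"tz":0.02,"twist":0}
    - {"tx":0,"ty":0,"tz":0.03,"twist":0}
    - {"tx":0,"ty":0,"tz":0.03,"twist":0}
    - {"tx":0,"ty":0,"tz":0.03,"twist":0}
    - {"tx":0,"ty":0,"tz":0.025,"twist":0}
    - {"tx":0,"ty":0,"tz":0.015,"twist":0}
    - {"tx":0,"ty":0,"tz":0.006,"twist":0}
    - {"tx":0,"ty":0,"tz":0,"twist":0}
    - {"tx":0,"ty":0,"tz":0,"twist":0}
    - {"tx":0,"ty":0,"tz":0,"twist":0}

```text
clock: 30.6
position: [0.561, 0.0056, 0.0469]
ee_rot: [-0.58, 3.086, -0.001]
force: [0.7, 0.1, 0.7]
width: 1.002
gripper_force: 0.0
```

move_arm:
  motion:
    - {"tx":0,"ty":0,"tz":0,"twist":0}
    - {"tx":0,"ty":0,"tz":0,"twist":0}
    - {"tx":0,"ty":0,"tz":0,"twist":0}
    - {"tx":0,"ty":0,"tz":0,"twist":0}
    - {"tx":0,"ty":0,"tz":0,"twist":0}
    - {"tx":0,"ty":0,"tz":0,"twist":0}
    - {"tx":0,"ty":0,"tz":0,"twist":0}
    - {"tx":0,"ty":0,"tz":0,"twist":0}
    - {"tx":0,"ty":0,"tz":0,"twist":0}
  gripper: 1
  squeeze: 15

```text
clock: 31.5
position: [0.5603, 0.0054, 0.0458]
ee_rot: [-0.58, 3.087, -0.0]
force: [-1.9, -0.6, 4.3]
width: 0.721
gripper_force: 15.0
```

```bash
python3 to.py .522 -.321 .25 111.3
```

```text
t 31.5 pos [0.5603 0.0054 0.0458] ang 111.3 tilt 0.01 j [ 0.49  0.72 -0.87  1.87  0.7   0.9   1.21] w 0.721 gf 15.0 F [-1.9 -0.6  4.3]
twist -0.0002  tx 0.1542 ty -0.2902 tz -0.2042
```

move_arm:
  motion:
    - {"tx":0,"ty":0,"tz":-0.015,"twist":0}
    - {"tx":0,"ty":0,"tz":-0.035,"twist":0}
    - {"tx":0,"ty":0,"tz":-0.04,"twist":0}
    - {"tx":0,"ty":0,"tz":-0.04,"twist":0}
    - {"tx":0,"ty":0,"tz":-0.04,"twist":0}
    - {"tx":0,"ty":0,"tz":-0.025,"twist":0}
    - {"tx":0,"ty":0,"tz":-0.01,"twist":0}

```text
clock: 32.2
position: [0.561, 0.0062, 0.254]
ee_rot: [-0.58, 3.084, -0.001]
force: [0.0, -0.3, -1.3]
width: 0.718
gripper_force: 15.0
```

move_arm:
  motion:
    - {"tx":0.009,"ty":-0.017,"tz":0,"twist":0}
    - {"tx":0.018,"ty":-0.035,"tz":0,"twist":0}
    - {"tx":0.018,"ty":-0.035,"tz":0,"twist":0}
    - {"tx":0.018,"ty":-0.035,"tz":0,"twist":0}
    - {"tx":0.018,"ty":-0.035,"tz":0,"twist":0}
    - {"tx":0.018,"ty":-0.035,"tz":0,"twist":0}
    - {"tx":0.018,"ty":-0.035,"tz":0,"twist":0}
    - {"tx":0.018,"ty":-0.032,"tz":0,"twist":0}
    - {"tx":0.012,"ty":-0.02,"tz":0,"twist":0}
    - {"tx":0.007,"ty":-0.01,"tz":0,"twist":0}
    - {"tx":0,"ty":0,"tz":0,"twist":0}
    - {"tx":0,"ty":0,"tz":0,"twist":0}

```text
clock: 33.4
position: [0.5218, -0.318, 0.2506]
ee_rot: [-0.583, 3.087, 0.002]
force: [0.7, 0.3, -0.4]
width: 0.716
gripper_force: 15.0
```

```bash
python3 to.py .522 -.321 .19 111.3
python3 - <<'E'
from ov import *
s=arm.get_image("scene");t=arm.get_image("top")
p=arm.observe()["position"]; R,G=(0,0,255),(0,255,0)
o=[(circ(p[0],p[1],p[2]+.038,.033),R),(circ(p[0],p[1],p[2]-.042,.033),R),(np.array([[.5114,-.3220,.13],[.5456,-.322,.003]]),G)]
cv2.imwrite("pics/peg2.png",np.hstack([crop("scene",(130,60),(170,190),3,o,"",s),crop("top",(360,120),(95,190),3,o,"",t)]))
E
```

```text
t 33.4 pos [ 0.5218 -0.318   0.2506] ang 111.4 tilt 0.07 j [ 1.09  0.59 -1.01  1.52  0.51  1.32  1.97] w 0.716 gf 15.0 F [ 0.7  0.3 -0.4]
twist 0.0009  tx 0.0009 ty -0.0029 tz 0.0606
```

View pics/peg2.png

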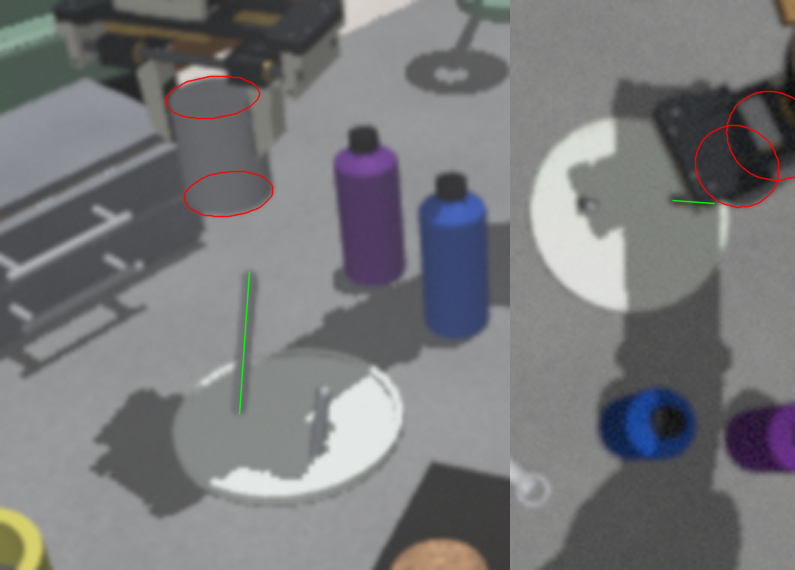

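The peg line in green runs from tip (250,272) to base (239,413) and lies on the real peg. The carried cup in red matches at (225,145). I'm lowering it over the peg, correcting by 3 mm.

move_arm:
  motion:
    - {"tx":0,"ty":-0.003,"tz":0.01,"twist":0}
    - {"tx":0,"ty":0,"tz":0.02,"twist":0}
    - {"tx":0,"ty":0,"tz":0.02,"twist":0}
    - {"tx":0,"ty":0,"tz":0.02,"twist":0}
    - {"tx":0,"ty":0,"tz":0.015,"twist":0}
    - {"tx":0,"ty":0,"tz":0.015,"twist":0}
    - {"tx":0,"ty":0,"tz":0.01,"twist":0}
    - {"tx":0,"ty":0,"tz":0,"twist":0}
    - {"tx":0,"ty":0,"tz":0,"twist":0}

```text
clock: 34.4
position: [0.523, -0.3225, 0.1411]
ee_rot: [-0.58, 3.087, -0.0]
force: [-0.4, -0.8, -1.5]
width: 0.718
gripper_force: 15.0
```

```bash
python3 to.py .522 -.320 .096 111.3
```

```text
t 34.4 pos [ 0.523  -0.3225  0.1411] ang 111.3 tilt 0.03 j [ 1.06  0.69 -0.95  1.65  0.61  1.13  1.89] w 0.718 gf 15.0 F [-0.4 -0.8 -1.5]
twist -0.0002  tx 0.0001 ty 0.0027 tz 0.0451
```

move_arm:
  motion:
    - {"tx":0,"ty":0.002,"tz":0.01,"twist":0}
    - {"tx":0,"ty":0,"tz":0.01,"twist":0}
    - {"tx":0,"ty":0,"tz":0.01,"twist":0}
    - {"tx":0,"ty":0,"tz":0.006,"twist":0}
    - {"tx":0,"ty":0,"tz":0.003,"twist":0}
    - {"tx":0,"ty":0,"tz":0.002,"twist":0}
    - {"tx":0,"ty":0,"tz":0,"twist":0}
    - {"tx":0,"ty":0,"tz":0,"twist":0}

```text
clock: 35.2
position: [0.5222, -0.3207, 0.1]
ee_rot: [-0.58, 3.087, -0.0]
force: [0.5, 0.6, -1.6]
width: 0.717
gripper_force: 15.0
```

```bash
python3 to.py .522 -.320 .096 111.3
```

```text
t 35.2 pos [ 0.5222 -0.3207  0.1   ] ang 111.3 tilt 0.03 j [ 1.05  0.73 -0.92  1.69  0.65  1.06  1.86] w 0.717 gf 15.0 F [ 0.5  0.6 -1.6]
twist -0.0002  tx -0.0001 ty 0.0007 tz 0.0040
```

move_arm:
  motion:
    - {"tx":0,"ty":0,"tz":0.001,"twist":0}
    - {"tx":0,"ty":0,"tz":0.001,"twist":0}
    - {"tx":0,"ty":0,"tz":0.001,"twist":0}
    - {"tx":0,"ty":0,"tz":0.001,"twist":0}
    - {"tx":0,"ty":0,"tz":0,"twist":0}
    - {"tx":0,"ty":0,"tz":0,"twist":0}

```text
clock: 35.8
position: [0.522, -0.3207, 0.0958]
ee_rot: [-0.58, 3.088, -0.0]
force: [-0.4, -0.7, -0.3]
width: 0.714
gripper_force: 15.0
```

move_arm:
  motion:
    - {"tx":0,"ty":0,"tz":0.001,"twist":0}
    - {"tx":0,"ty":0,"tz":0.001,"twist":0}
    - {"tx":0,"ty":0,"tz":0,"twist":0}

```text
clock: 36.1
position: [0.5221, -0.3208, 0.0951]
ee_rot: [-0.58, 3.088, -0.002]
force: [-6.0, 0.2, 13.3]
width: 0.718
gripper_force: 15.0
```

move_arm:
  motion:
    - {"tx":0,"ty":0,"tz":0,"twist":0}
    - {"tx":0,"ty":0,"tz":0,"twist":0}
    - {"tx":0,"ty":0,"tz":0,"twist":0}
    - {"tx":0,"ty":0,"tz":0,"twist":0}
    - {"tx":0,"ty":0,"tz":0,"twist":0}
    - {"tx":0,"ty":0,"tz":0,"twist":0}
    - {"tx":0,"ty":0,"tz":0,"twist":0}
    - {"tx":0,"ty":0,"tz":0,"twist":0}
  gripper: -1

```text
clock: 36.9
position: [0.522, -0.3207, 0.0937]
ee_rot: [0.58, -3.088, 0.0]
force: [-0.1, 0.8, -0.7]
width: 1.001
gripper_force: 0.0
```

move_arm:
  motion:
    - {"tx":0,"ty":0,"tz":-0.01,"twist":0}
    - {"tx":0,"ty":0,"tz":-0.02,"twist":0}
    - {"tx":0,"ty":0,"tz":-0.03,"twist":0}
    - {"tx":0,"ty":0,"tz":-0.04,"twist":0}
    - {"tx":0,"ty":0,"tz":-0.03,"twist":0}
    - {"tx":0,"ty":0,"tz":-0.02,"twist":0}
    - {"tx":0,"ty":0,"tz":0,"twist":0}

```text
clock: 37.6
position: [0.5237, -0.3206, 0.2478]
ee_rot: [-0.579, 3.083, -0.005]
force: [-0.3, 0.5, -0.5]
width: 0.999
gripper_force: 0.0
```

```bash
python3 to.py .4444 .263 .21 95.7
python3 - <<'E'
from ov import *
s=arm.get_image("scene");t=arm.get_image("top")
o=[(np.array([[.5114,-.3220,.13],[.5114,-.322,.134]]),(0,255,0))]
cv2.imwrite("pics/hang.png",np.hstack([crop("scene",(140,60),(140,190),3,o,"",s),crop("top",(360,120),(100,190),3,o,"",t)]))
E
```

```text
t 37.6 pos [ 0.5237 -0.3206  0.2478] ang 111.3 tilt 0.32 j [ 1.09  0.59 -1.01  1.52  0.51  1.31  1.97] w 0.999 gf 0.0 F [-0.3  0.5 -0.5]
twist 0.1732  tx 0.0209 ty 0.5886 tz 0.0378
```

View pics/hang.png

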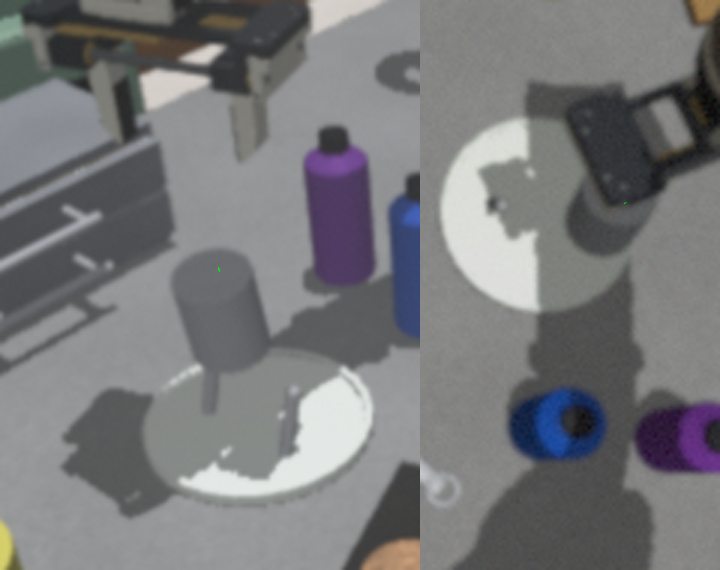

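The cup hangs on the long peg at scene-crop (220,310), leaning slightly, with the peg inside. Now I bring the jar back.

move_arm:
  motion:
    - {"tx":0,"ty":0,"tz":0.01,"twist":0.08}
    - {"tx":0,"ty":0,"tz":0.01,"twist":0.08}
    - {"tx":0,"ty":0,"tz":0.01,"twist":0.013}
    - {"tx":0.001,"ty":0.025,"tz":0,"twist":0}
    - {"tx":0.002,"ty":0.045,"tz":0,"twist":0}
    - {"tx":0.002,"ty":0.045,"tz":0,"twist":0}
    - {"tx":0.002,"ty":0.045,"tz":0,"twist":0}
    - {"tx":0.002,"ty":0.045,"tz":0,"twist":0}
    - {"tx":0.002,"ty":0.045,"tz":0,"twist":0}
    - {"tx":0.002,"ty":0.045,"tz":0,"twist":0}
    - {"tx":0.002,"ty":0.045,"tz":0,"twist":0}
    - {"tx":0.002,"ty":0.045,"tz":0,"twist":0}

```text
clock: 38.9
position: [0.4658, 0.062, 0.213]
ee_rot: [0.161, -3.137, 0.001]
force: [0.9, -0.4, -0.5]
width: 1.0
gripper_force: 0.0
```

move_arm:
  motion:
    - {"tx":0.002,"ty":0.045,"tz":0,"twist":0}
    - {"tx":0.002,"ty":0.045,"tz":0,"twist":0}
    - {"tx":0,"ty":0.045,"tz":0,"twist":0}
    - {"tx":0,"ty":0.04,"tz":0,"twist":0}
    - {"tx":0,"ty":0.02,"tz":0,"twist":0}
    - {"tx":0,"ty":0.008,"tz":0,"twist":0}
    - {"tx":0,"ty":0,"tz":0,"twist":0}
    - {"tx":0,"ty":0,"tz":0,"twist":0}
    - {"tx":0,"ty":0,"tz":0,"twist":0}

```text
clock: 39.8
position: [0.4431, 0.2605, 0.2134]
ee_rot: [0.154, -3.138, 0.002]
force: [-0.7, 0.2, 0.4]
width: 1.0
gripper_force: 0.0
```

```bash
python3 to.py .4443 .263 .0728 95.7
```

```text
t 39.8 pos [0.4431 0.2605 0.2134] ang 95.6 tilt 0.07 j [ 0.11  0.45 -1.02  1.8   0.43  1.13  0.62] w 1.0 gf 0.0 F [-0.7  0.2  0.4]
twist -0.0011  tx -0.0014 ty 0.0024 tz 0.1406
```

move_arm:
  motion:
    - {"tx":-0.001,"ty":0.001,"tz":0.02,"twist":0}
    - {"tx":0,"ty":0,"tz":0.03,"twist":0}
    - {"tx":0,"ty":0,"tz":0.03,"twist":0}
    - {"tx":0,"ty":0,"tz":0.03,"twist":0}
    - {"tx":0,"ty":0,"tz":0.018,"twist":0}
    - {"tx":0,"ty":0,"tz":0.01,"twist":0}
    - {"tx":0,"ty":0,"tz":0.002,"twist":0}
    - {"tx":0,"ty":0,"tz":0,"twist":0}
    - {"tx":0,"ty":0,"tz":0,"twist":0}
    - {"tx":0,"ty":0,"tz":0,"twist":0}

```text
clock: 40.8
position: [0.444, 0.2637, 0.0746]
ee_rot: [-0.156, 3.136, 0.001]
force: [0.0, 0.1, -0.0]
width: 1.003
gripper_force: 0.0
```

move_arm:
  motion:
    - {"tx":0,"ty":0,"tz":0,"twist":0}
    - {"tx":0,"ty":0,"tz":0,"twist":0}
    - {"tx":0,"ty":0,"tz":0,"twist":0}
    - {"tx":0,"ty":0,"tz":0,"twist":0}
    - {"tx":0,"ty":0,"tz":0,"twist":0}
    - {"tx":0,"ty":0,"tz":0,"twist":0}
    - {"tx":0,"ty":0,"tz":0,"twist":0}
    - {"tx":0,"ty":0,"tz":0,"twist":0}
    - {"tx":0,"ty":0,"tz":0,"twist":0}
  gripper: 1
  squeeze: 25

```text
clock: 41.7
position: [0.4435, 0.2633, 0.0738]
ee_rot: [-0.156, 3.138, -0.0]
force: [-0.0, -2.5, 2.5]
width: 0.716
gripper_force: 25.0
```

```bash
python3 to.py .5312 .0740 .21 21.3
```

```text
t 41.7 pos [0.4435 0.2633 0.0738] ang 95.7 tilt 0.01 j [-0.01  0.61 -0.88  1.95  0.62  0.87  0.45] w 0.716 gf 25.0 F [-0.  -2.5  2.5]
twist 0.8267  tx -0.2082 ty 0.0129 tz -0.1362
```

move_arm:
  motion:
    - {"tx":0,"ty":0,"tz":-0.015,"twist":0}
    - {"tx":0,"ty":0,"tz":-0.035,"twist":0}
    - {"tx":0,"ty":0,"tz":-0.035,"twist":0}
    - {"tx":0,"ty":0,"tz":-0.03,"twist":0.08}
    - {"tx":0,"ty":0,"tz":-0.021,"twist":0.09}
    - {"tx":0,"ty":0,"tz":0,"twist":0.09}
    - {"tx":0,"ty":0,"tz":0,"twist":0.09}
    - {"tx":0,"ty":0,"tz":0,"twist":0.09}
    - {"tx":0,"ty":0,"tz":0,"twist":0.09}
    - {"tx":0,"ty":0,"tz":0,"twist":0.09}
    - {"tx":0,"ty":0,"tz":0,"twist":0.09}
    - {"tx":0,"ty":0,"tz":0,"twist":0.08}

```text
clock: 42.9
position: [0.4429, 0.2638, 0.2105]
ee_rot: [-1.703, -2.639, -0.001]
force: [0.5, 0.1, -2.4]
width: 0.714
gripper_force: 25.0
```

move_arm:
  motion:
    - {"tx":-0.02,"ty":0.001,"tz":0,"twist":0.037}
    - {"tx":-0.04,"ty":0.002,"tz":0,"twist":0}
    - {"tx":-0.04,"ty":0.002,"tz":0,"twist":0}
    - {"tx":-0.04,"ty":0.002,"tz":0,"twist":0}
    - {"tx":-0.04,"ty":0.002,"tz":0,"twist":0}
    - {"tx":-0.02,"ty":0.002,"tz":0,"twist":0}
    - {"tx":-0.008,"ty":0.002,"tz":0,"twist":0}
    - {"tx":0,"ty":0,"tz":0,"twist":0}
    - {"tx":0,"ty":0,"tz":0,"twist":0}
    - {"tx":0,"ty":0,"tz":0,"twist":0}

```text
clock: 43.9
position: [0.5314, 0.0767, 0.2099]
ee_rot: [-1.769, -2.595, -0.001]
force: [-0.8, -0.4, -1.6]
width: 0.718
gripper_force: 25.0
```

```bash
python3 to.py .5312 .0742 .0778 21.3
```

```text
t 43.9 pos [0.5314 0.0767 0.2099] ang 21.4 tilt 0.04 j [ 0.24  0.38 -0.64  1.77  0.26  1.07 -0.12] w 0.718 gf 25.0 F [-0.8 -0.4 -1.6]
twist 0.0016  tx -0.0022 ty -0.0011 tz 0.1321
```

move_arm:
  motion:
    - {"tx":-0.001,"ty":-0.001,"tz":0.02,"twist":0}
    - {"tx":0,"ty":0,"tz":0.03,"twist":0}
    - {"tx":0,"ty":0,"tz":0.03,"twist":0}
    - {"tx":0,"ty":0,"tz":0.025,"twist":0}
    - {"tx":0,"ty":0,"tz":0.012,"twist":0}
    - {"tx":0,"ty":0,"tz":0.006,"twist":0}
    - {"tx":0,"ty":0,"tz":0.003,"twist":0}
    - {"tx":0,"ty":0,"tz":0.002,"twist":0}
    - {"tx":0,"ty":0,"tz":0.001,"twist":0}
    - {"tx":0,"ty":0,"tz":0,"twist":0}
    - {"tx":0,"ty":0,"tz":0,"twist":0}

```text
clock: 45.0
position: [0.5319, 0.0735, 0.0812]
ee_rot: [1.773, 2.593, 0.001]
force: [0.7, -1.1, -2.4]
width: 0.719
gripper_force: 25.0
```

```bash
python3 to.py .5312 .0742 .0778 21.3
```

```text
t 45.0 pos [0.5319 0.0735 0.0812] ang 21.3 tilt 0.05 j [ 0.18  0.53 -0.57  1.91  0.39  0.8  -0.23] w 0.719 gf 25.0 F [ 0.7 -1.1 -2.4]
twist -0.0004  tx 0.0009 ty -0.0004 tz 0.0034
```

move_arm:
  motion:
    - {"tx":0.001,"ty":0,"tz":0.001,"twist":0}
    - {"tx":0,"ty":0,"tz":0.001,"twist":0}
    - {"tx":0,"ty":0,"tz":0.001,"twist":0}
    - {"tx":0,"ty":0,"tz":0,"twist":0}
    - {"tx":0,"ty":0,"tz":0,"twist":0}

```text
clock: 45.5
position: [0.5312, 0.0745, 0.0778]
ee_rot: [1.773, 2.593, -0.0]
force: [-0.6, 0.1, -0.4]
width: 0.714
gripper_force: 25.0
```

move_arm:
  motion:
    - {"tx":0,"ty":0,"tz":0.001,"twist":0}
    - {"tx":0,"ty":0,"tz":0,"twist":0}

```text
clock: 45.7
position: [0.5312, 0.0744, 0.0777]
ee_rot: [1.773, 2.593, -0.0]
force: [-4.6, -2.2, 12.3]
width: 0.711
gripper_force: 25.0
```

move_arm:
  motion:
    - {"tx":0,"ty":0,"tz":0,"twist":0}
    - {"tx":0,"ty":0,"tz":0,"twist":0}
    - {"tx":0,"ty":0,"tz":0,"twist":0}
    - {"tx":0,"ty":0,"tz":0,"twist":0}
    - {"tx":0,"ty":0,"tz":0,"twist":0}
    - {"tx":0,"ty":0,"tz":0,"twist":0}
    - {"tx":0,"ty":0,"tz":-0.02,"twist":0}
    - {"tx":0,"ty":0,"tz":-0.04,"twist":0}
    - {"tx":0,"ty":0,"tz":-0.04,"twist":0}
    - {"tx":0,"ty":0,"tz":-0.04,"twist":0}
    - {"tx":0,"ty":0,"tz":-0.01,"twist":-0.08}
    - {"tx":0,"ty":0,"tz":0,"twist":-0.08}
  gripper: -1

```text
clock: 46.9
position: [0.5324, 0.075, 0.2293]
ee_rot: [1.426, 2.795, 0.003]
force: [0.4, -0.8, -0.0]
width: 1.001
gripper_force: 0.0
```

move_arm:
  motion:
    - {"tx":0,"ty":0,"tz":0,"twist":-0.09}
    - {"tx":0,"ty":0,"tz":0,"twist":-0.09}
    - {"tx":0,"ty":0,"tz":0,"twist":-0.09}
    - {"tx":0,"ty":0,"tz":0,"twist":-0.09}
    - {"tx":0,"ty":0,"tz":0,"twist":-0.09}
    - {"tx":0,"ty":0,"tz":0,"twist":-0.09}
    - {"tx":0,"ty":0,"tz":0,"twist":-0.08}
    - {"tx":0,"ty":0,"tz":0,"twist":-0.047}
    - {"tx":0,"ty":0,"tz":0,"twist":0}
    - {"tx":0,"ty":0,"tz":0,"twist":0}

```text
clock: 47.9
position: [0.5312, 0.0744, 0.2266]
ee_rot: [0.153, -3.138, -0.0]
force: [-0.0, -0.2, 0.8]
width: 1.004
gripper_force: 0.0
```

```bash
python3 to.py .5345 .2727 .21 95.7
```

```text
t 47.9 pos [0.5312 0.0744 0.2266] ang 95.6 tilt 0.01 j [ 0.44  0.45 -0.94  1.74  0.4   1.16  1.05] w 1.004 gf 0.0 F [-0.  -0.2  0.8]
twist -0.0015  tx -0.0230 ty 0.1970 tz 0.0166
```

move_arm:
  motion:
    - {"tx":-0.003,"ty":0.02,"tz":0,"twist":0}
    - {"tx":-0.005,"ty":0.04,"tz":0,"twist":0}
    - {"tx":-0.005,"ty":0.04,"tz":0,"twist":0}
    - {"tx":-0.005,"ty":0.04,"tz":0,"twist":0}
    - {"tx":-0.004,"ty":0.035,"tz":0,"twist":0}
    - {"tx":-0.001,"ty":0.015,"tz":0,"twist":0}
    - {"tx":0,"ty":0.006,"tz":0,"twist":0}
    - {"tx":0,"ty":0,"tz":0,"twist":0}
    - {"tx":0,"ty":0,"tz":0,"twist":0}
    - {"tx":0,"ty":0,"tz":0,"twist":0}

```text
clock: 48.9
position: [0.5351, 0.2701, 0.2266]
ee_rot: [-0.153, 3.138, -0.002]
force: [-0.2, -0.3, 0.2]
width: 1.0
gripper_force: 0.0
```

```bash
python3 to.py .5345 .2727 .0936 95.7
```

```text
t 48.9 pos [0.5351 0.2701 0.2266] ang 95.6 tilt 0.06 j [ 0.04  0.55 -0.91  1.59  0.45  1.23  0.72] w 1.0 gf 0.0 F [-0.2 -0.3  0.2]
twist -0.0015  tx 0.0004 ty 0.0026 tz 0.1330
```

move_arm:
  motion:
    - {"tx":0,"ty":0.001,"tz":0.02,"twist":0}
    - {"tx":0,"ty":0,"tz":0.03,"twist":0}
    - {"tx":0,"ty":0,"tz":0.03,"twist":0}
    - {"tx":0,"ty":0,"tz":0.03,"twist":0}
    - {"tx":0,"ty":0,"tz":0.015,"twist":0}
    - {"tx":0,"ty":0,"tz":0.006,"twist":0}
    - {"tx":0,"ty":0,"tz":0.002,"twist":0}
    - {"tx":0,"ty":0,"tz":0,"twist":0}
    - {"tx":0,"ty":0,"tz":0,"twist":0}
    - {"tx":0,"ty":0,"tz":0,"twist":0}

```text
clock: 49.9
position: [0.535, 0.2731, 0.0947]
ee_rot: [-0.156, 3.136, 0.001]
force: [-0.4, -0.6, -0.9]
width: 0.999
gripper_force: 0.0
```

move_arm:
  motion:
    - {"tx":0,"ty":0,"tz":0,"twist":0}
    - {"tx":0,"ty":0,"tz":0,"twist":0}
    - {"tx":0,"ty":0,"tz":0,"twist":0}
    - {"tx":0,"ty":0,"tz":0,"twist":0}
    - {"tx":0,"ty":0,"tz":0,"twist":0}
    - {"tx":0,"ty":0,"tz":0,"twist":0}
    - {"tx":0,"ty":0,"tz":0,"twist":0}
    - {"tx":0,"ty":0,"tz":0,"twist":0}
    - {"tx":0,"ty":0,"tz":0,"twist":0}
    - {"tx":0,"ty":0,"tz":0,"twist":0}
  gripper: 1
  squeeze: 25

```text
clock: 50.9
position: [0.5345, 0.2727, 0.0937]
ee_rot: [0.157, -3.138, 0.0]
force: [-0.2, 1.0, -1.6]
width: 0.587
gripper_force: 25.0
```

```bash
python3 to.py .4943 -.019 .25 111.3
```

```text
t 50.9 pos [0.5345 0.2727 0.0937] ang 95.7 tilt 0.01 j [-0.02  0.68 -0.82  1.73  0.58  0.99  0.61] w 0.587 gf 25.0 F [-0.2  1.  -1.6]
twist -0.1732  tx 0.1434 ty -0.2572 tz -0.1563
```

move_arm:
  motion:
    - {"tx":0,"ty":0,"tz":-0.015,"twist":0}
    - {"tx":0,"ty":0,"tz":-0.035,"twist":0}
    - {"tx":0,"ty":0,"tz":-0.035,"twist":0}
    - {"tx":0,"ty":0,"tz":-0.035,"twist":0}
    - {"tx":0,"ty":0,"tz":-0.026,"twist":-0.07}
    - {"tx":0,"ty":0,"tz":-0.01,"twist":-0.07}
    - {"tx":0,"ty":0,"tz":0,"twist":-0.033}

```text
clock: 51.6
position: [0.5349, 0.2734, 0.2528]
ee_rot: [-0.586, 3.083, 0.001]
force: [0.0, 0.2, -3.6]
width: 0.586
gripper_force: 25.0
```

move_arm:
  motion:
    - {"tx":0.01,"ty":-0.02,"tz":0,"twist":0}
    - {"tx":0.02,"ty":-0.036,"tz":0,"twist":0}
    - {"tx":0.02,"ty":-0.036,"tz":0,"twist":0}
    - {"tx":0.02,"ty":-0.036,"tz":0,"twist":0}
    - {"tx":0.02,"ty":-0.036,"tz":0,"twist":0}
    - {"tx":0.02,"ty":-0.036,"tz":0,"twist":0}
    - {"tx":0.02,"ty":-0.032,"tz":0,"twist":0}
    - {"tx":0.01,"ty":-0.018,"tz":0,"twist":0}
    - {"tx":0.003,"ty":-0.007,"tz":0,"twist":0}
    - {"tx":0,"ty":0,"tz":0,"twist":0}
    - {"tx":0,"ty":0,"tz":0,"twist":0}
    - {"tx":0,"ty":0,"tz":0,"twist":0}

```text
clock: 52.8
position: [0.4946, -0.0168, 0.2501]
ee_rot: [-0.584, 3.086, 0.001]
force: [-0.2, -0.2, -3.4]
width: 0.586
gripper_force: 25.0
```

```bash
python3 to.py .4943 -.019 .0978 111.3
```

```text
t 52.8 pos [ 0.4946 -0.0168  0.2501] ang 111.4 tilt 0.04 j [ 0.74  0.39 -1.07  1.79  0.37  1.18  1.5 ] w 0.586 gf 25.0 F [-0.2 -0.2 -3.4]
twist 0.0014  tx 0.0011 ty -0.0019 tz 0.1523
```

move_arm:
  motion:
    - {"tx":0.001,"ty":-0.001,"tz":0.02,"twist":0}
    - {"tx":0,"ty":0,"tz":0.03,"twist":0}
    - {"tx":0,"ty":0,"tz":0.03,"twist":0}
    - {"tx":0,"ty":0,"tz":0.03,"twist":0}
    - {"tx":0,"ty":0,"tz":0.02,"twist":0}
    - {"tx":0,"ty":0,"tz":0.01,"twist":0}
    - {"tx":0,"ty":0,"tz":0.005,"twist":0}
    - {"tx":0,"ty":0,"tz":0.003,"twist":0}
    - {"tx":0,"ty":0,"tz":0.001,"twist":0}
    - {"tx":0,"ty":0,"tz":0.001,"twist":0}
    - {"tx":0,"ty":0,"tz":0,"twist":0}
    - {"tx":0,"ty":0,"tz":0,"twist":0}

```text
clock: 54.0
position: [0.4942, -0.02, 0.1001]
ee_rot: [-0.58, 3.087, -0.001]
force: [-0.2, 0.5, -2.6]
width: 0.585
gripper_force: 25.0
```

```bash
python3 to.py .4943 -.019 .0978 111.3
```

```text
t 54.0 pos [ 0.4942 -0.02    0.1001] ang 111.3 tilt 0.04 j [ 0.62  0.56 -0.93  1.98  0.58  0.89  1.32] w 0.585 gf 25.0 F [-0.2  0.5 -2.6]
twist -0.0004  tx -0.0005 ty 0.0009 tz 0.0023
```

move_arm:
  motion:
    - {"tx":0,"ty":0.001,"tz":0.001,"twist":0}
    - {"tx":0,"ty":0,"tz":0.001,"twist":0}
    - {"tx":0,"ty":0,"tz":0.001,"twist":0}
    - {"tx":0,"ty":0,"tz":0,"twist":0}
    - {"tx":0,"ty":0,"tz":0,"twist":0}

```text
clock: 54.5
position: [0.4939, -0.0186, 0.0975]
ee_rot: [-0.58, 3.087, -0.001]
force: [-2.8, 0.4, 9.6]
width: 0.584
gripper_force: 25.0
```

move_arm:
  motion:
    - {"tx":0,"ty":0,"tz":0,"twist":0}
    - {"tx":0,"ty":0,"tz":0,"twist":0}
    - {"tx":0,"ty":0,"tz":0,"twist":0}
    - {"tx":0,"ty":0,"tz":0,"twist":0}
    - {"tx":0,"ty":0,"tz":0,"twist":0}
    - {"tx":0,"ty":0,"tz":0,"twist":0}
    - {"tx":0,"ty":0,"tz":-0.02,"twist":0}
    - {"tx":0,"ty":0,"tz":-0.04,"twist":0}
    - {"tx":0,"ty":0,"tz":-0.04,"twist":0}
    - {"tx":0,"ty":0,"tz":-0.04,"twist":0}
    - {"tx":0,"ty":0,"tz":-0.01,"twist":0}
    - {"tx":0,"ty":0,"tz":0,"twist":0}
  gripper: -1

```text
clock: 55.7
position: [0.4945, -0.0189, 0.2481]
ee_rot: [-0.579, 3.085, -0.002]
force: [-0.2, -0.2, -0.6]
width: 1.002
gripper_force: 0.0
```

```bash
python3 to.py .6241 .2825 .25 95.7
```

```text
t 55.7 pos [ 0.4945 -0.0189  0.2481] ang 111.3 tilt 0.18 j [ 0.75  0.39 -1.07  1.79  0.37  1.18  1.5 ] w 1.002 gf 0.0 F [-0.2 -0.2 -0.6]
twist 0.1728  tx -0.1589 ty 0.2870 tz -0.0019
```

move_arm:
  motion:
    - {"tx":0,"ty":0,"tz":0,"twist":0.08}
    - {"tx":0,"ty":0,"tz":0,"twist":0.08}
    - {"tx":0,"ty":0,"tz":0,"twist":0.013}
    - {"tx":-0.01,"ty":0.02,"tz":0,"twist":0}
    - {"tx":-0.02,"ty":0.036,"tz":0,"twist":0}
    - {"tx":-0.02,"ty":0.036,"tz":0,"twist":0}
    - {"tx":-0.02,"ty":0.036,"tz":0,"twist":0}
    - {"tx":-0.02,"ty":0.036,"tz":0,"twist":0}
    - {"tx":-0.02,"ty":0.036,"tz":0,"twist":0}
    - {"tx":-0.02,"ty":0.036,"tz":0,"twist":0}
    - {"tx":-0.018,"ty":0.032,"tz":0,"twist":0}
    - {"tx":-0.01,"ty":0.018,"tz":0,"twist":0}

```text
clock: 56.9
position: [0.6219, 0.2845, 0.2445]
ee_rot: [0.165, -3.135, -0.0]
force: [0.2, -0.3, 0.4]
width: 1.001
gripper_force: 0.0
```

move_arm:
  motion:
    - {"tx":0,"ty":0,"tz":0,"twist":0}
    - {"tx":0,"ty":0,"tz":0,"twist":0}
    - {"tx":0,"ty":0,"tz":0,"twist":0}

```text
clock: 57.2
position: [0.6223, 0.2799, 0.2459]
ee_rot: [0.157, -3.137, 0.002]
force: [-0.2, 0.2, -0.4]
width: 1.0
gripper_force: 0.0
```

```bash
python3 to.py .6241 .2825 .1027 95.7
```

```text
t 57.2 pos [0.6223 0.2799 0.2459] ang 95.7 tilt 0.09 j [-0.01  0.67 -0.88  1.33  0.51  1.37  0.79] w 1.0 gf 0.0 F [-0.2  0.2 -0.4]
twist 0.0002  tx -0.0021 ty 0.0024 tz 0.1432
```

move_arm:
  motion:
    - {"tx":-0.002,"ty":0.001,"tz":0.02,"twist":0}
    - {"tx":0,"ty":0,"tz":0.03,"twist":0}
    - {"tx":0,"ty":0,"tz":0.03,"twist":0}
    - {"tx":0,"ty":0,"tz":0.03,"twist":0}
    - {"tx":0,"ty":0,"tz":0.02,"twist":0}
    - {"tx":0,"ty":0,"tz":0.01,"twist":0}
    - {"tx":0,"ty":0,"tz":0.003,"twist":0}
    - {"tx":0,"ty":0,"tz":0,"twist":0}
    - {"tx":0,"ty":0,"tz":0,"twist":0}
    - {"tx":0,"ty":0,"tz":0,"twist":0}

```text
clock: 58.2
position: [0.6248, 0.2829, 0.105]
ee_rot: [-0.156, 3.136, 0.001]
force: [-0.0, -0.6, -0.5]
width: 1.002
gripper_force: 0.0
```

move_arm:
  motion:
    - {"tx":0,"ty":0,"tz":0,"twist":0}
    - {"tx":0,"ty":0,"tz":0,"twist":0}
    - {"tx":0,"ty":0,"tz":0,"twist":0}
    - {"tx":0,"ty":0,"tz":0,"twist":0}
    - {"tx":0,"ty":0,"tz":0,"twist":0}
    - {"tx":0,"ty":0,"tz":0,"twist":0}
    - {"tx":0,"ty":0,"tz":0,"twist":0}
    - {"tx":0,"ty":0,"tz":0,"twist":0}
    - {"tx":0,"ty":0,"tz":0,"twist":0}
    - {"tx":0,"ty":0,"tz":0,"twist":0}
  gripper: 1
  squeeze: 25

```text
clock: 59.2
position: [0.6243, 0.2823, 0.1037]
ee_rot: [-0.156, 3.138, -0.0]
force: [0.1, -1.1, 1.0]
width: 0.646
gripper_force: 25.0
```

```bash
python3 to.py .5825 -.0626 .262 21.3; python3 to.py .5825 -.0626 .262 95.7
```

```text
t 59.2 pos [0.6243 0.2823 0.1037] ang 95.7 tilt 0.02 j [-0.03  0.79 -0.82  1.49  0.61  1.13  0.7 ] w 0.646 gf 25.0 F [ 0.1 -1.1  1. ]
twist 0.8267  tx -0.3062 ty -0.1642 tz -0.1583
t 59.2 pos [0.6243 0.2823 0.1037] ang 95.7 tilt 0.02 j [-0.03  0.79 -0.82  1.49  0.61  1.13  0.7 ] w 0.646 gf 25.0 F [ 0.1 -1.1  1. ]
twist 0.0000  tx 0.0759 ty -0.3391 tz -0.1583
```

move_arm:
  motion:
    - {"tx":0,"ty":0,"tz":-0.015,"twist":0}
    - {"tx":0,"ty":0,"tz":-0.035,"twist":0}
    - {"tx":0,"ty":0,"tz":-0.04,"twist":0}
    - {"tx":0,"ty":0,"tz":-0.035,"twist":0}
    - {"tx":0,"ty":0,"tz":-0.025,"twist":0}
    - {"tx":0,"ty":0,"tz":-0.008,"twist":0}
    - {"tx":0,"ty":0,"tz":0,"twist":0}

```text
clock: 59.9
position: [0.6243, 0.2831, 0.263]
ee_rot: [-0.157, 3.136, 0.002]
force: [-0.6, 0.5, -3.7]
width: 0.649
gripper_force: 25.0
```

move_arm:
  motion:
    - {"tx":0.005,"ty":-0.02,"tz":0,"twist":0}
    - {"tx":0.009,"ty":-0.04,"tz":0,"twist":0}
    - {"tx":0.009,"ty":-0.04,"tz":0,"twist":0}
    - {"tx":0.009,"ty":-0.04,"tz":0,"twist":0}
    - {"tx":0.009,"ty":-0.04,"tz":0,"twist":0}
    - {"tx":0.009,"ty":-0.04,"tz":0,"twist":0}
    - {"tx":0.009,"ty":-0.04,"tz":0,"twist":0}
    - {"tx":0.009,"ty":-0.04,"tz":0,"twist":0}
    - {"tx":0.006,"ty":-0.025,"tz":0,"twist":0}
    - {"tx":0.002,"ty":-0.014,"tz":0,"twist":0}
    - {"tx":0,"ty":0,"tz":0,"twist":0}
    - {"tx":0,"ty":0,"tz":0,"twist":0}

```text
clock: 61.1
position: [0.5822, -0.0608, 0.2612]
ee_rot: [0.158, -3.137, -0.002]
force: [-0.9, 0.6, -2.1]
width: 0.649
gripper_force: 25.0
```

```bash
python3 to.py .5825 -.0626 .1077 95.7
```

```text
t 61.1 pos [ 0.5822 -0.0608  0.2612] ang 95.8 tilt 0.09 j [ 0.65  0.51 -0.95  1.57  0.42  1.28  1.31] w 0.649 gf 25.0 F [-0.9  0.6 -2.1]
twist 0.0009  tx -0.0002 ty -0.0018 tz 0.1535
```

move_arm:
  motion:
    - {"tx":0,"ty":-0.001,"tz":0.02,"twist":0}
    - {"tx":0,"ty":0,"tz":0.03,"twist":0}
    - {"tx":0,"ty":0,"tz":0.03,"twist":0}
    - {"tx":0,"ty":0,"tz":0.03,"twist":0}
    - {"tx":0,"ty":0,"tz":0.02,"twist":0}
    - {"tx":0,"ty":0,"tz":0.01,"twist":0}
    - {"tx":0,"ty":0,"tz":0.006,"twist":0}
    - {"tx":0,"ty":0,"tz":0.003,"twist":0}
    - {"tx":0,"ty":0,"tz":0.001,"twist":0}
    - {"tx":0,"ty":0,"tz":0.001,"twist":0}
    - {"tx":0,"ty":0,"tz":0,"twist":0}
    - {"tx":0,"ty":0,"tz":0,"twist":0}

```text
clock: 62.3
position: [0.5827, -0.0635, 0.1112]
ee_rot: [-0.156, 3.137, -0.0]
force: [-0.0, 0.7, -2.6]
width: 0.648
gripper_force: 25.0
```

```bash
python3 to.py .5825 -.0626 .1077 95.7
```

```text
t 62.3 pos [ 0.5827 -0.0635  0.1112] ang 95.7 tilt 0.04 j [ 0.59  0.65 -0.86  1.75  0.57  1.01  1.19] w 0.648 gf 25.0 F [-0.   0.7 -2.6]
twist -0.0001  tx 0.0001 ty 0.0009 tz 0.0035
```

move_arm:
  motion:
    - {"tx":0,"ty":0.001,"tz":0.001,"twist":0}
    - {"tx":0,"ty":0,"tz":0.001,"twist":0}
    - {"tx":0,"ty":0,"tz":0.001,"twist":0}
    - {"tx":0,"ty":0,"tz":0.001,"twist":0}
    - {"tx":0,"ty":0,"tz":0,"twist":0}
    - {"tx":0,"ty":0,"tz":0,"twist":0}

```text
clock: 62.9
position: [0.5829, -0.0623, 0.1076]
ee_rot: [-0.156, 3.136, -0.001]
force: [-1.9, -0.7, 6.3]
width: 0.644
gripper_force: 25.0
```

move_arm:
  motion:
    - {"tx":0,"ty":0,"tz":0,"twist":0}
    - {"tx":0,"ty":0,"tz":0,"twist":0}
    - {"tx":0,"ty":0,"tz":0,"twist":0}
    - {"tx":0,"ty":0,"tz":0,"twist":0}
    - {"tx":0,"ty":0,"tz":0,"twist":0}
    - {"tx":0,"ty":0,"tz":0,"twist":0}
    - {"tx":0,"ty":0,"tz":-0.02,"twist":0}
    - {"tx":0,"ty":0,"tz":-0.04,"twist":0}
    - {"tx":0,"ty":0,"tz":-0.04,"twist":0}
    - {"tx":0,"ty":0,"tz":-0.04,"twist":0}
    - {"tx":0,"ty":0,"tz":-0.02,"twist":0}
  gripper: -1

```text
clock: 64.0
position: [0.5834, -0.0617, 0.2704]
ee_rot: [-0.157, 3.134, -0.0]
force: [-0.1, 0.3, 0.0]
width: 1.001
gripper_force: 0.0
```

move_arm:
  motion:
    - {"tx":0.006,"ty":0.02,"tz":0,"twist":0}
    - {"tx":0.015,"ty":0.04,"tz":0,"twist":0}
    - {"tx":0.015,"ty":0.04,"tz":0,"twist":0}
    - {"tx":0.015,"ty":0.04,"tz":0,"twist":0}
    - {"tx":0.015,"ty":0.04,"tz":0,"twist":0}
    - {"tx":0.015,"ty":0.04,"tz":0,"twist":0}
    - {"tx":0.015,"ty":0.04,"tz":0,"twist":0}
    - {"tx":0.015,"ty":0.04,"tz":0,"twist":0}
    - {"tx":0.01,"ty":0.02,"tz":0,"twist":0}
    - {"tx":0,"ty":0,"tz":0,"twist":0}
    - {"tx":0,"ty":0,"tz":0,"twist":0}
    - {"tx":0,"ty":0,"tz":0,"twist":0}

```text
clock: 65.2
position: [0.4309, 0.2429, 0.2665]
ee_rot: [0.154, -3.138, 0.001]
force: [0.1, 0.4, -0.5]
width: 0.998
gripper_force: 0.0
```

```bash
python3 - <<'E'
from ov import *
s=arm.get_image("scene");t=arm.get_image("top")
for k in ("bottle_mid","can_mid","jar_mid","cup_mid","tin_mid"):
    a=[np.array(d["point"])*S for d in arm.place_of("scene",k)[:3]]; b=[np.array(d["point"])*S for d in arm.place_of("top",k)[:3]]
    print(k,[np.round(tri(x,y)[0],3).tolist() for x in a for y in b if tri(x,y)[1]<3])
R=(0,0,255); o=[(circ(x,y,z,r),R) for x,y,L in ((.5825,-.063,((.158,.014),(.130,.030),(.008,.03))),(.4943,-.0188,((.138,.027),(.008,.027))),(.5312,.0745,((.128,.029),(.106,.033),(.008,.033))),(.629,.0386,((.04,.027),))) for z,r in L]
cv2.imwrite("pics/end.png",np.hstack([crop("scene",(170,130),(220,190),2,o,"",s),crop("top",(250,110),(180,190),2,o,"",t)]))
E
python3 to.py .44 .26 .2 95.7
```

```text
bottle_mid [[0.581, -0.066, 0.09], [0.534, -0.068, 0.262], [0.325, -0.275, 0.072], [0.306, -0.388, 0.068]]
can_mid [[0.495, -0.015, 0.081], [0.509, -0.012, 0.01]]
jar_mid [[0.528, 0.074, 0.081]]
cup_mid [[0.509, -0.314, 0.093]]
tin_mid [[0.629, 0.039, 0.029]]
t 65.8 pos [0.4301 0.244  0.2667] ang 95.7 tilt 0.0 j [ 0.18  0.36 -1.05  1.76  0.33  1.21  0.71] w 1.0 gf 0.0 F [-0.1  0.2  0.5]
twist 0.0001  tx -0.0114 ty 0.0150 tz 0.0667
```

View pics/end.png

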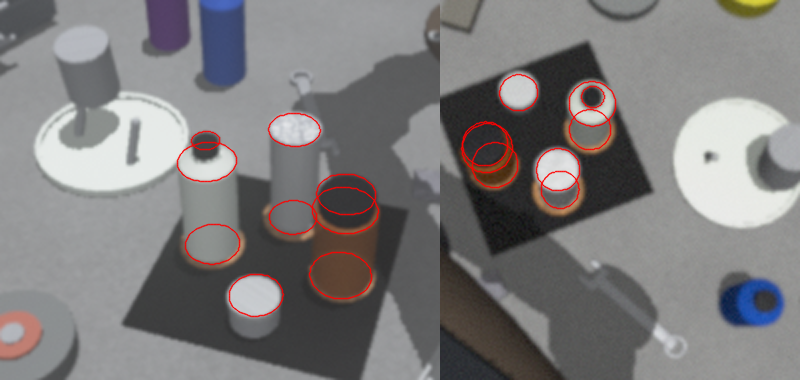

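All is in place. The bottle (208,200), can (295,175) and jar (345,240) stand centred on their coasters, the tin (255,300) has not moved, and the cup hangs on the long peg at (85,70). I'm handing in.

```bash
python3 -c "
from cell import arm
print(arm.sign_off())"
```

```text
the job is handed in; nothing more can be done
None
```

The job is handed in at about 66 s on the robot's clock: the cup hangs mouth down on the long peg, and the last camera check shows bottle, can and jar upright and centred on their own coasters and the wax tin unmoved; no verdict came back.

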